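# File two hardwood blanks in the slots that match their thickness

### The arm

A 6-joint arm with a two-finger parallel gripper is mounted at the origin on a cart in front of the work surface, level with it; the furniture and walls round the work are solid. World frame = base frame: x ahead of the robot, y to its left, z up, the work surface at z = 0. Lengths are in m, angles in degrees, forces in N, time in s.
With the tool pointing down it reaches from about 0.25 to 0.775 m from the base axis. Payload 8.9 kg.
Tool frame: the origin (TCP) lies at the very end of the fingers, on their centre line; the grasp point (between the pads) lies 19 mm behind it; z points along the fingers, x is the direction in which the jaws open and shut, and the axes are right-handed (so a half turn about z gives the same grasp; the last joint's range is limited). The gripper opens to 85 mm and grips with 20 to 120 N. Pads are 22 mm wide; open, the fingers measure 114 mm over their backs; the gripper's body (76 mm by 85 mm) begins 54 mm behind the grasp point. The pads swing forward as they close: fully open they stand 13 mm farther back than shut.
Start: joints at [59.914, 16.656, -8.789, 64.555, 0, 82.019], TCP at [0.198, 0.486, 0.231] pointing down, gripper open.
Joint ranges: [-144.48, 144.48], [-52.06, 99.96], [-74.48, 78.29], [-112.23, 115.85], [-86.99, 84.42], [-180, 180]. Speed limits (degrees/s): [127.2, 127.2, 159.86, 180, 180, 180].

### API

Orientations are given as a 3x3 rotation matrix whose columns are the frame's x, y, z axes.
In Python, from cell import env, camera, hand_in, recognise, masks_of, place_of gives the robot as it stands.
- The arm moves only by the shell command python3 -m jog 'ROWS'. ROWS is JSON, a list of rows, each an object with "hand": the finger opening in mm, from 0 to 85.4; "slide": the shift along the tool's x, y, z in mm, a list of three; "twist": the turn about the tool's z in rad. A call has 1 to 12 rows; each row shifts and turns the commanded pose from where the row before left it, along the tool's axes as they then stand; what a row does not reach is not made up. A row lasts 1/12 s, in which the tool goes at most 41.7 mm and 7.16 degrees, less where a joint would pass 70% of its speed; a pose out of reach is approached as far as the arm can. A call is refused whole if a number of a shift passes 41.7 or a number of a turn 0.125, either way. A call with a gripper value outside its range is refused whole. The fingers move at their own pace and stop on an object; the grip force is fixed at half the most. Time passes only in rows, so rows that do not move let the fingers close. It gives the time, the measured TCP pose, the force and the opening at its end, in the units of the state.
- env.read_state(): the state, without advancing time (a new reading comes with each control period).
- camera(name): name is "scene" or "top"; returns a dict with "color" (480x640x3 uint8, red, green, blue), "camera_matrix" (3x3 intrinsics, pixels), "xyz" and "orientation" of the camera in the world. Camera axes: x right, y up, looking along -z (the intrinsics and any distortion apply to the point x, -y, -z); pixel columns grow to the right and rows downward; lengths in m; the calibration is good to about 2 mm. A picture is of the moment at which its call begins. There is no depth.
- hand_in(): hands the job in, once; it reports no verdict.
Trained networks look in a picture, given as the dict that the camera call returned (one of the last four; its "shot" number tells which), for a name from the list of things; names that differ only in an ending like _2 or _b are one class to them, and where a whole thing is asked for, a point or a joint stands for the part that bears it (a point fixed in the world has none). Each returns a list of dicts, best first, with "confidence" (0 to 1); they miss things now and then, are a little off and sometimes report something else, mostly with a low value. They report only what shows in the picture. A call takes as long as a camera call. They do not tell look-alikes from the thing itself.
- recognise(query, picture): "extent" ([left, top, right, bottom] in pixels, round what is visible of it).
- masks_of(query, picture): "pixels" (480x640 bool, what is visible of it) and "extent" ([left, top, right, bottom] in pixels, round what is visible of it).
- place_of(query, picture): "uv" ([column, row] in pixels: a listed point, or the origin of a listed thing).
The state is a dict: "t": time; "joint_positions": joint angles; "dq": joint speeds; "tau": joint torques, N m; "tool_pos": TCP position; "eef_rot": TCP orientation; "force": force on the tool from outside, world axes, zero at the start; "moment": the same for the moment, N m; "finger_gap": opening from 0.0 (shut) to 1.0 (fully open).
Only numpy, scipy, OpenCV 4.12 (cv2) and the standard library are available. Lean on these libraries where they do the work, as an engineer would, in place of code of your own. Each camera call takes 0.05 s, during which the arm holds its last target.

### The job

The thin blank has been put into the wrong slot of the sloping rack, the highest one. Pull it out and slide it fully home into the middle-height slot that just fits its thickness, then slide the thick blank from the bench fully home into the high slot, and last swing the keeper bar over so that it drops in front of both blanks' ends. Leave the other things on the bench where they are.

Things in the scene. Friction and masses are not known exactly. Their poses are not given: they have to be found in the camera images.
- rack: fixed plywood rack, three slots side by side at a 90 mm pitch; its foot is a 120 x 300 x 12 mm board on the bench, with a cheek at each end (outer faces 140 mm from the middle). Origin: on the bench, under the middle of the line of slot mouths; x points from the mouths to the back, y along the row, z up. The order of the three slots in the row differs from run to run
- rack_mouth (a point): point in the middle of the row of mouths, at slot floor level, 70 mm above the bench. x runs into the slots, down the 25 degree slope; y along the row; z square to the slot floors (25 degrees from vertical, leaning to the back)
- bay_narrow_mouth (a point): mouth of the narrow slot (12 mm high); it stays empty. Origin: slot floor at the open end, middle of the width; axes as rack_mouth. 
- bay_middle_mouth (a point): mouth of the middle-height slot (21 mm high, for the 18 mm thin blank). Origin: slot floor at the open end, middle of the width; axes as rack_mouth. The slot is 62 mm wide and 90 mm deep to its back stop; its roof is 6 mm thick and has a small flared lip. A blank that is fully home has its centre 15 mm inside the mouth and sticks out 60 mm
- bay_high_mouth (a point): mouth of the high slot (31 mm high, for the 28 mm thick blank), otherwise as the middle one: same frame, width, depth, roof and flared lip; 60 mm of a blank that is home sticks out. The thin blank starts in it, about fully home, lying on its floor
- thin_blank: loose hardwood blank, 52 x 150 x 18 mm, round ends (radius about 26 mm in plan), 85 g. Origin: centre of its underside; x across its width, y along its length, z through its thickness. Starts in the high slot with 61 mm sticking out
- thick_blank: loose hardwood blank, 52 x 150 x 28 mm, ends round in plan (radius 26 mm), 130 g. Origin: centre of its underside; x across its width, y along its length, z up. Starts lying flat on the bench to the left of the rack, its length roughly pointing away from the robot
- keeper (a joint): keeper angle in rad: 0 parked, leaning back over the slot roofs, its arms 30 degrees above level; grows as it swings up, over and down to the front, to its stop at 2.18 in front of the mouths. Free, with a little friction: past the upright (about 1.05) it drops to the stop by itself. About 2 N pushes it over
- keeper_bar (a point): middle of the keeper's cross bar, on its axis: 9 mm round steel, 293 mm long, along the rack's y, on two 90 mm arms pivoted on the cheeks 8 mm inside the mouths and 8 mm above slot floor level. Parked: 60 mm inside the mouths (along the slope), 82 mm above floor level (roof tops: 18, 27 and 37 mm). Closed: 82 mm outside the mouths, 8 mm above floor level
- cork_block: bystander: cork sanding block, 65 x 110 x 29 mm; origin at the centre of its underside
- tape_measure: bystander: tape measure, 64 x 103 x 36 mm; origin at the centre of its underside
- template: bystander: flat plywood outline template, 61 x 165 x 6 mm; origin at the centre of its underside
Mind the look-alikes: they are no part of the job. Leave any yellow look-alike of the thick_blank alone.

How it is judged:
By the outcome, as a careful person would: the job done as asked, in the order asked, and still so for the second after the job is handed in, with the robot touching nothing.
It also fails if it takes over 64 s, if anything falls off the work surface, if the arm or the gripper's body presses on something with over 40 N, if the wrist force passes 120 N, or if a joint passes its speed limit or range.

## Working session

There is one attempt and no reset: what is moved stays moved. The work goes in short steps, Python scripts to look and compute and a shell command to move; the robot and the scene stay as the last step left them, time stands still between calls to the robot, and variables do not carry over. Pictures are saved under pics/ and viewed, and the job is handed in when it is done.

```bash
mkdir -p pics; ls; python3 - <<'E'
from cell import env,camera,recognise,place_of
import cv2,json
s=env.read_state();print(s)
for n in("scene","top"):
    p=camera(n);cv2.imwrite(f"pics/{n}0.png",p["color"][:,:,::-1]);print(n,p["camera_matrix"],p["xyz"],p["orientation"],p.keys())
    for q in["rack_mouth","bay_narrow_mouth","bay_middle_mouth","bay_high_mouth","thin_blank","thick_blank","keeper_bar","rack","cork_block","tape_measure","template"]:
        print(q,[(r["uv"],r["confidence"]) for r in place_of(q,p)])
E
```

```text
pics
{'t': 0.0, 'joint_positions': array([ 5.99163495e+01,  1.66918005e+01, -8.83064663e+00,  6.45566851e+01,
        1.78398030e-04,  8.20216951e+01]), 'dq': array([ 0.00644512,  0.04380872,  0.00657117,  0.06337763, -0.00822845,
       -0.03244608]), 'tau': array([-1.41421506e-04, -5.37136102e+01,  3.31379735e+01,  1.55736180e-02,
       -1.66894688e-04, -3.14830163e-05]), 'tool_pos': array([0.1973042 , 0.48602598, 0.23070904]), 'eef_rot': array([[ 3.76310231e-01,  9.26493458e-01, -6.94998617e-04],
       [ 9.26492710e-01, -3.76310822e-01, -1.19351286e-03],
       [-1.36731736e-03, -1.94780052e-04, -9.99999046e-01]]), 'force': array([-0.06286092, -0.54675983, -0.55038129]), 'moment': array([-0.04569579,  0.00031468,  0.00738544]), 'finger_gap': 1.0061544572838692}
scene [[536.57579488   0.         327.82296069]
 [  0.         536.57579488 226.34680961]
 [  0.           0.           1.        ]] [-0.23700835 -1.09562215  0.97298554] [[ 0.79996948  0.35018019 -0.48726036]
 [-0.59983757  0.44557227 -0.66457523]
 [-0.01561137  0.82391698  0.56649546]] dict_keys(['color', 'camera_matrix
[... 598 characters left out ...]
         1.        ]] [ 0.45213285 -0.08432811  1.08652117] [[-0.00665779  0.99717383 -0.07483326]
 [-0.99975958 -0.00820112 -0.02033516]
 [-0.02089141  0.07467988  0.9969887 ]] dict_keys(['color', 'camera_matrix', 'xyz', 'orientation', 'shot'])
rack_mouth [([332.3, 230.2], 0.89)]
bay_narrow_mouth [([294.8, 221.1], 0.81)]
bay_middle_mouth [([335.7, 233.3], 0.58)]
bay_high_mouth [([370.5, 243.9], 0.92)]
thin_blank [([343.1, 193.2], 0.73)]
thick_blank [([322.4, 321.3], 0.64), ([193.7, 217.4], 0.61), ([244.1, 176.1], 0.46)]
keeper_bar [([342.0, 191.3], 0.56)]
rack [([334.0, 234.8], 0.62)]
cork_block [([474.3, 233.2], 0.92)]
tape_measure [([464.8, 269.3], 0.88)]
template [([244.4, 175.7], 0.76)]
```

```bash
python3 - <<'E'
import cv2
a=cv2.imread("pics/top0.png")[120:380,140:520];cv2.imwrite("pics/top0c.png",cv2.resize(a,None,fx=2.1,fy=2.1,interpolation=cv2.INTER_CUBIC))
a=cv2.imread("pics/scene0.png")[140:360,220:480];cv2.imwrite("pics/scene0c.png",cv2.resize(a,None,fx=2.7,fy=2.7,interpolation=cv2.INTER_CUBIC))
E
```

```text
(no output)
```

View pics/top0c.png

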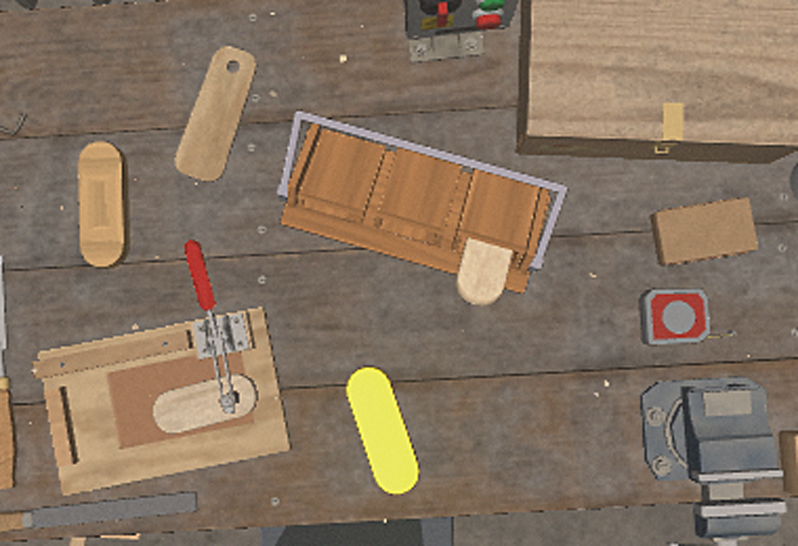

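View pics/scene0c.png

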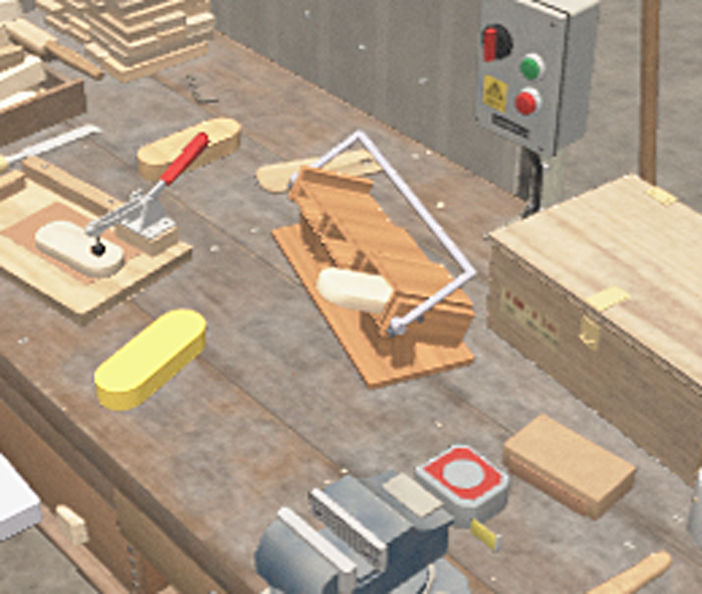

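View pics/top0.png

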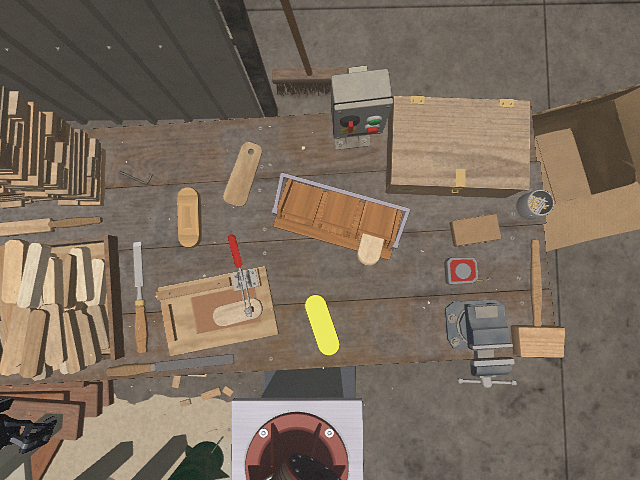

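Candidates for the thick blank (top view):
- Yellow one at (322,321): the look-alike to leave alone.
- One clamped in the jig at (238,311): points sideways, and it is held in the jig.
- Free wooden one at (188,217): left of the rack, length pointing away from the robot. This fits the description.

I'll confirm that in a crop and measure.

```bash
cat > h.py <<'E'
import numpy as np
from scipy.optimize import least_squares
D=np.pi/180
def proj(P,c):
    P=np.atleast_2d(P); q=(P-c["xyz"])@np.array(c["orientation"]); u=np.c_[q[:,0]/-q[:,2],-q[:,1]/-q[:,2]]
    K=np.array(c["camera_matrix"]); return np.c_[u[:,0]*K[0,0]+K[0,2],u[:,1]*K[1,1]+K[1,2]]
def ray_z(uv,c,z):
    K=np.array(c["camera_matrix"]);d=np.array([(uv[0]-K[0,2])/K[0,0],-(uv[1]-K[1,2])/K[1,1],-1.]);d=np.array(c["orientation"])@d
    o=np.array(c["xyz"]);return o+d*(z-o[2])/d[2]
def tri(u1,c1,u2,c2):
    f=lambda X:np.r_[(proj(X,c1)[0]-u1),(proj(X,c2)[0]-u2)]
    r=least_squares(f,[.5,0,.05]);return r.x,np.abs(r.fun).max()
# slot frame point -> world, given rack pose (x,y,yaw)
def slot(p,rk):
    x,y,z=p;s,c=np.sin(25*D),np.cos(25*D)
    X=np.array([x*c+z*s,y,.070-x*s+z*c]);a=rk[2]
    return np.array([rk[0]+X[0]*np.cos(a)-X[1]*np.sin(a),rk[1]+X[0]*np.sin(a)+X[1]*np.cos(a),X[2]])
E
python3 - <<'E'
from cell import camera,masks_of
import cv2,pickle,numpy as np
C={n:camera(n) for n in("scene","top")}
pickle.dump(C,open("c.pkl","wb"))
for n in C:
    for m in masks_of("thick_blank",C[n])+masks_of("thin_blank",C[n]):
        b=m["pixels"];print(n,m["extent"],m["confidence"],b.sum(),cv2.minAreaRect(np.argwhere(b)[:,::-1].astype(np.float32)))
t=C["top"]["color"][:,:,::-1];s=C["scene"]["color"][:,:,::-1]
cv2.imwrite("pics/a.png",cv2.resize(t[165:270,260:420],None,fx=5,fy=5,interpolation=cv2.INTER_CUBIC))
cv2.imwrite("pics/b.png",np.vstack([cv2.resize(t[170:260,160:270],(660,540),interpolation=cv2.INTER_CUBIC)]))
cv2.imwrite("pics/c.png",cv2.resize(s[180:290,310:410],None,fx=5.4,fy=5.4,interpolation=cv2.INTER_CUBIC))
E
```

```text
scene [255.7, 253.4, 298.3, 294.0] 0.74 867 ((274.7439270019531, 273.8049011230469), (20.61493682861328, 48.257694244384766), 51.34019470214844)
scene [270.8, 185.1, 306.6, 208.6] 0.66 394 ((289.5000305175781, 195.00001525878906), (14.161978721618652, 39.55990982055664), 69.44395446777344)
scene [407.0, 293.0, 453.4, 332.0] 0.43 1106 ((429.04412841796875, 312.4264831542969), (48.19110107421875, 25.381790161132812), 30.963754653930664)
scene [337.2, 239.4, 364.8, 251.5] 0.81 327 ((350.41583251953125, 247.34158325195312), (27.363523483276367, 13.532506942749023), 5.710593223571777)
top [180.9, 188.2, 200.4, 249.9] 0.93 1333 ((189.0, 217.0), (60.0, 24.0), 90.0)
top [308.2, 293.2, 337.5, 353.8] 0.71 1292 ((321.6499938964844, 323.9499816894531), (63.56177520751953, 22.135942459106445), 71.56504821777344)
top [361.0, 237.0, 384.9, 270.0] 0.56 661 ((368.9411926269531, 250.23533630371094), (23.768489837646484, 30.55948829650879), 14.03624439239502)
```

View pics/a.png

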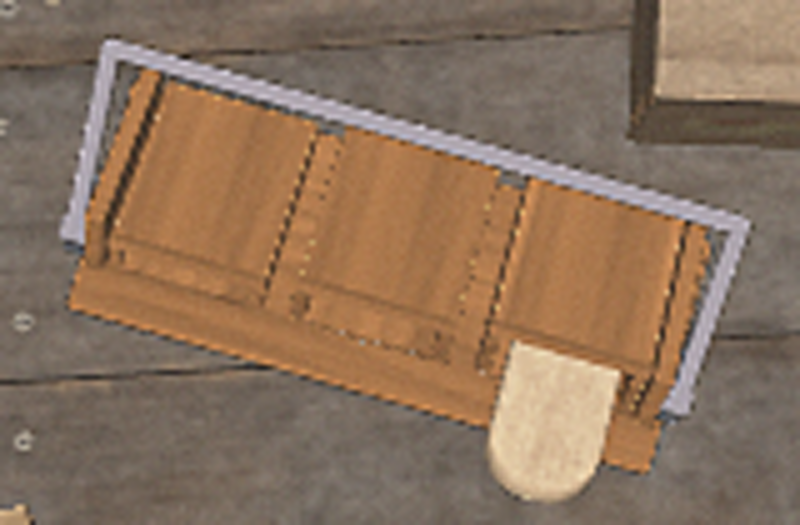

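View pics/b.png

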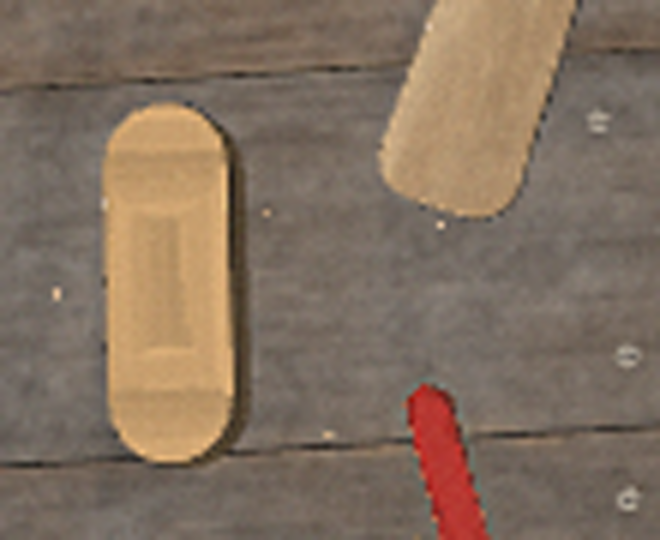

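View pics/c.png

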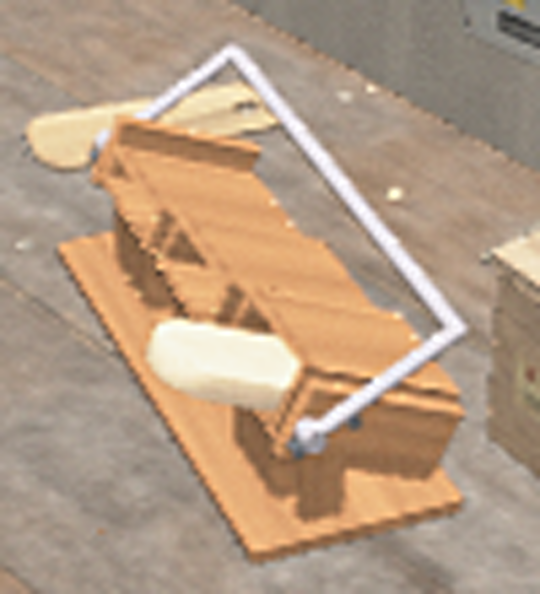

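```bash
python3 - <<'E'
import pickle,numpy as np
from h import *
C=pickle.load(open("c.pkl","rb"));T,S=C["top"],C["scene"]
obs=[((0,0,0),T,(332.3,230.2)),((0,.09,0),T,(294.8,221.1)),((0,-.09,0),T,(370.5,243.9)),((0,0,0),T,(335.7,233.3)),
((0,0,0),S,(342.8,231.4)),((0,.09,0),S,(331.4,215.3)),((0,-.09,0),S,(354.3,246.2)),
((.060,.142,.082),T,(282,174)),((.060,-.142,.082),T,(408.4,209.4)),((.060,.142,.082),S,(353.1,189.3)),((.060,-.142,.082),S,(394.8,240.4))]
w=[.5]*7+[1]*4
f=lambda r:np.concatenate([k*(proj(slot(p,r),c)[0]-u) for k,(p,c,u) in zip(w,obs)])
r=least_squares(f,[.5,-.1,-.25],loss="soft_l1");print("rack",r.x,r.x[2]/D);print(f(r.x).reshape(-1,2).round(1))
np.save("rk.npy",r.x)
for a,b in (((274,226),(321.1,226.3)),((390.4,259),(357.2,283.7))):
    A=ray_z(a,T,.012);B=ray_z(b,S,.0)
    ca,sa=np.cos(r.x[2]),np.sin(r.x[2])
    for X in(A,B):
        d=X[:2]-r.x[:2];print("foot corner rack",(ca*d[0]+sa*d[1]).round(4),(-sa*d[0]+ca*d[1]).round(4))
# thick blank: outline
for z in(.028,.018):
  a=[ray_z(u,T,z) for u in((160+105/6,217),(160+235/6,217),(187.6,170+102/6),(188.3,170+464/6))]
  print(z,"width",a[0][1]-a[1][1],"len",a[2][0]-a[3][0],"c",(a[0]+a[1])/2,(a[2]+a[3])/2)
print("tri",tri((193.7,217.4),T,(289.4,199.9),S), )
# thin blank tip predicted in high slot
for p in((-.061,-.09,.018),(-.061,-.09,0)): print(p,proj(slot(p,r.x),T),proj(slot(p,r.x),S))
E
```

```text
rack [ 0.55352506 -0.09305226 -0.29112647] -16.680317871059987
[[ 0.3  0.7]
 [ 0.6 -0. ]
 [-0.2 -0.7]
 [-1.4 -0.8]
 [ 0.3  1. ]
 [ 0.5  1.1]
 [ 0.4  2.3]
 [ 1.6  0.3]
 [-2.9 -0.4]
 [ 0.1  0.7]
 [-1.5 -0.5]]
foot corner rack -0.0214 0.1455
foot corner rack -0.0154 0.1545
foot corner rack -0.0197 -0.153
foot corner rack -0.0164 -0.1463
0.028 width 0.05362430999914952 len 0.14945882652127596 c [0.59712403 0.26161642 0.028     ] [0.59711237 0.2625553  0.028     ]
0.018 width 0.054130906482320384 len 0.15087078531190112 c [0.59849378 0.26488461 0.018     ] [0.59848201 0.26583235 0.018     ]
tri (array([ 0.59851477,  0.25944623, -0.00367698]), np.float64(1.1754153247719614))
(-0.061, -0.09, 0.018) [[365.91736521 261.49193488]] [[339.16042738 242.23375476]]
(-0.061, -0.09, 0) [[364.39833977 264.9457974 ]] [[336.5805858  247.66394432]]
```

```bash
cat > plan.py <<'E'
import numpy as np,sys
from cell import env
from h import *
rk=np.load("rk.npy")
def go(target,yaw=None,tag=""):
    """yaw: desired world angle (deg) of tool x; prints twist (rad) and slide AFTER the twist"""
    s=env.read_state();R=np.array(s["eef_rot"]);p=np.array(s["tool_pos"])
    cur=np.arctan2(R[1,0],R[0,0])/D
    tw=0 if yaw is None else -(((yaw-cur+90)%180)-90)*D
    c,q=np.cos(tw),np.sin(tw);R2=R@np.array([[c,-q,0],[q,c,0],[0,0,1]])
    print(tag,"t%.2f"%s["t"],"pos",p.round(4),"toolx",cur.round(2),"twist",round(tw,4),"slide",(R2.T@(np.array(target)-p)*1000).round(1),"F",np.round(s["force"],1),"gap",round(85.4*s["finger_gap"],1))
E
python3 - <<'E'
import pickle
from h import *
C=pickle.load(open("c.pkl","rb"));T,S=C["top"],C["scene"]
b=.1445
obs=[((0,0,0),T,(332.3,230.2)),((0,.09,0),T,(294.8,221.1)),((0,-.09,0),T,(370.5,243.9)),((0,0,0),T,(335.7,233.3)),
((0,0,0),S,(342.8,231.4)),((0,.09,0),S,(331.4,215.3)),((0,-.09,0),S,(354.3,246.2)),
((.060,b,.082),T,(282,174)),((.060,-b,.082),T,(408.4,209.4)),((.060,b,.082),S,(353.1,189.3)),((.060,-b,.082),S,(394.8,240.4))]
w=[.4]*7+[1]*4
def f(r):
  g=[k*(proj(slot(p,r),c)[0]-u) for k,(p,c,u) in zip(w,obs)]
  ca,sa=np.cos(r[2]),np.sin(r[2])
  for y in(.15,-.15):
    X=np.array([r[0]-.018*ca-y*sa,r[1]-.018*sa+y*ca])
    g.append(proj([*X,.012],T)[0]-((274,226) if y>0 else (390.4,259)));g.append(proj([*X,0],S)[0]-((321.1,226.3) if y>0 else (357.2,283.7)))
  return np.concatenate(g)
r=least_squares(f,[.5,-.1,-.25],loss="soft_l1");print(r.x,r.x[2]/D);print(f(r.x).reshape(-1,2).round(1).tolist());np.save("rk.npy",r.x)
import plan;from importlib import reload
y=90+r.x[2]/D
t=slot((-.022,-.09,.009),r.x);print(t);t[2]-=.022
plan.go(t,y,"thin")
print(proj(slot((-.061,-.09,.009),r.x),T),proj(slot((0,-.09,.018),r.x),T))
for q in((-.03,-.064,.018),(-.03,-.116,.018)):print(proj(slot(q,r.x),T))
E
```

```text
[ 0.55291755 -0.09440514 -0.288758  ] -16.544614962372115
[[0.5, 0.7], [0.7, 0.1], [0.1, -0.5], [-0.9, -0.5], [0.3, 0.9], [0.4, 1.0], [0.4, 1.9], [1.0, 0.4], [-1.3, -0.0], [-0.2, 0.5], [-0.8, 0.2], [-0.8, -1.4], [-0.3, 1.2], [-0.4, -0.9], [0.3, 1.3]]
[ 0.5118218  -0.17608429  0.08745437]
thin t1.50 pos [0.1975 0.4864 0.2313] toolx 67.9 twist -0.097 slide [-545.6  489.9  165.9] F [ 0.3  0.3 -0.7] gap 85.2
[[365.83761876 263.42311635]] [[372.19206126 238.86806225]]
[[358.40296125 246.73940236]]
[[380.59254365 253.10496857]]
```

```bash
python3 -m jog '[{"hand":68,"twist":-0.097,"slide":[0,0,0]},{"hand":68,"slide":[-27,24.5,0],"twist":0},{"hand":68,"slide":[-27,24.5,0],"twist":0},{"hand":68,"slide":[-27,24.5,0],"twist":0},{"hand":68,"slide":[-27,24.5,0],"twist":0},{"hand":68,"slide":[-27,24.5,0],"twist":0},{"hand":68,"slide":[-27,24.5,0],"twist":0},{"hand":68,"slide":[-27,24.5,0],"twist":0},{"hand":68,"slide":[-27,24.5,0],"twist":0},{"hand":68,"slide":[-27,24.5,0],"twist":0},{"hand":68,"slide":[-27,24.5,0],"twist":0},{"hand":68,"slide":[-27,24.5,0],"twist":0}]'
cat > g.py <<'E'
import sys
from plan import *
a=[float(v) for v in sys.argv[1:]]
# args: slot x,y,z (mm) , dz of TCP (mm), yaw offset
t=slot((a[0]/1e3,a[1]/1e3,a[2]/1e3),rk);t[2]+=a[3]/1e3
go(t,90+rk[2]/D+(a[4] if len(a)>4 else 0))
E
python3 g.py -22 -91.5 9 -22
```

```text
t: 2.5
tool_pos: [0.3718, 0.1233, 0.2316]
eef_rot: [[0.285, 0.959, 0.001], [0.959, -0.285, 0.0], [0.0, 0.001, -1.0]]
force: [0.5, 0.5, 0.3]
finger_gap: 0.795
 t2.50 pos [0.3718 0.1233 0.2316] toolx 73.46 twist 0.0 slide [-248.7  219.3  166.2] F [0.5 0.5 0.3] gap 67.9
```

```bash
python3 -m jog '[{"hand":68,"slide":[-31,27.4,0],"twist":0},{"hand":68,"slide":[-31,27.4,0],"twist":0},{"hand":68,"slide":[-31,27.4,0],"twist":0},{"hand":68,"slide":[-31,27.4,0],"twist":0},{"hand":68,"slide":[-31,27.4,0],"twist":0},{"hand":68,"slide":[-31,27.4,0],"twist":0},{"hand":68,"slide":[-31,27.4,0],"twist":0},{"hand":68,"slide":[-31,27.4,20],"twist":0},{"hand":68,"slide":[0,0,30],"twist":0},{"hand":68,"slide":[0,0,30],"twist":0},{"hand":68,"slide":[0,0,20],"twist":0},{"hand":68,"slide":[0,0,0],"twist":0}]'
python3 g.py -22 -91.5 9 -22
python3 - <<'E'
from cell import camera
import cv2
t=camera("top")["color"][:,:,::-1];s=camera("scene")["color"][:,:,::-1]
cv2.imwrite("pics/d.png",cv2.resize(t[165:290,270:430],None,fx=4.8,fy=4.8,interpolation=cv2.INTER_CUBIC))
cv2.imwrite("pics/e.png",cv2.resize(s[150:290,280:420],None,fx=4.2,fy=4.2,interpolation=cv2.INTER_CUBIC))
E
```

```text
t: 3.5
tool_pos: [0.5065, -0.1708, 0.1292]
eef_rot: [[0.285, 0.958, -0.006], [0.958, -0.285, 0.003], [0.001, -0.007, -1.0]]
force: [-0.9, 0.1, -0.1]
finger_gap: 0.8
 t3.50 pos [ 0.5065 -0.1708  0.1292] toolx 73.42 twist -0.0007 slide [-5.2  7.  63.7] F [-0.9  0.1 -0.1] gap 68.3
```

View pics/d.png

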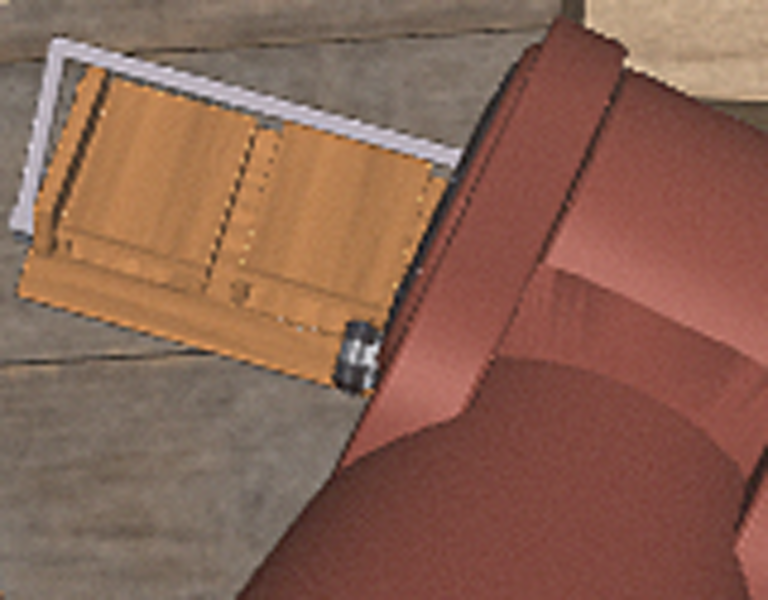

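View pics/e.png

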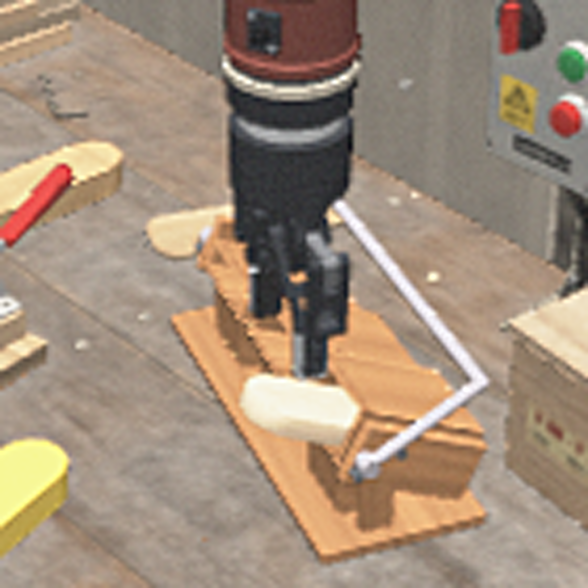

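```bash
python3 g.py -22 -91.5 9 -22; python3 -m jog '[{"hand":68,"slide":[-5,3,0],"twist":0},{"hand":68,"slide":[0,0,10],"twist":0},{"hand":68,"slide":[0,0,15],"twist":0},{"hand":68,"slide":[0,0,0],"twist":0}]'
python3 g.py -22 -91.5 9 -22
python3 - <<'E'
from cell import camera
import cv2
s=camera("scene")["color"][:,:,::-1]
cv2.imwrite("pics/f.png",cv2.resize(s[190:290,300:400],None,fx=5.8,fy=5.8,interpolation=cv2.INTER_CUBIC))
E
```

```text
t3.60 pos [ 0.5089 -0.1716  0.1333] toolx 73.45 twist -0.0 slide [-5.   4.1 67.9] F [ 0.5 -0.3  0.3] gap 67.7
t: 3.93
tool_pos: [0.5101, -0.1772, 0.1069]
eef_rot: [[0.285, 0.959, -0.001], [0.959, -0.285, 0.001], [0.0, -0.001, -1.0]]
force: [0.2, 0.9, -0.5]
finger_gap: 0.796
 t3.93 pos [ 0.5101 -0.1772  0.1069] toolx 73.45 twist -0.0001 slide [ 0.   1.4 41.4] F [ 0.2  0.9 -0.5] gap 68.0
```

View pics/f.png

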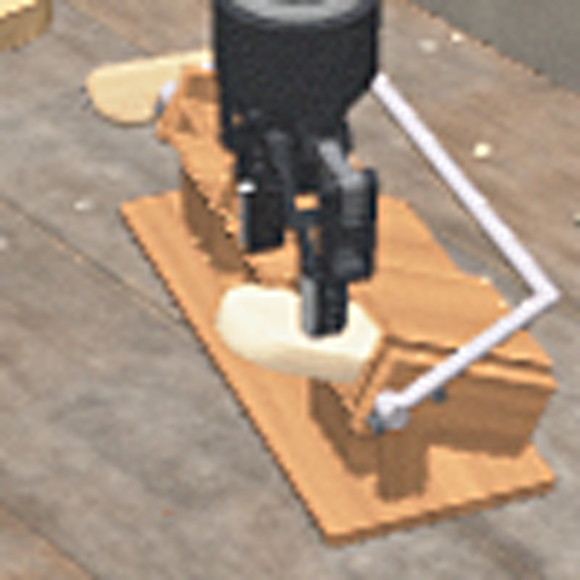

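The image shows the gripper over the blank, near finger tip at (320,330) in the crop, set to straddle it. Descend.

```bash
python3 -m jog '[{"hand":68,"slide":[0,0,10],"twist":0},{"hand":68,"slide":[0,0,10],"twist":0},{"hand":68,"slide":[0,0,0],"twist":0}]'; python3 -m jog '[{"hand":68,"slide":[0,0,10],"twist":0},{"hand":68,"slide":[0,0,11],"twist":0},{"hand":68,"slide":[0,0,0],"twist":0},{"hand":40,"slide":[0,0,0],"twist":0},{"hand":40,"slide":[0,0,0],"twist":0},{"hand":40,"slide":[0,0,0],"twist":0},{"hand":40,"slide":[0,0,0],"twist":0},{"hand":40,"slide":[0,0,0],"twist":0}]'
python3 g.py -22 -91.5 9 -22
python3 - <<'E'
from cell import camera
import cv2
s=camera("scene")["color"][:,:,::-1]
cv2.imwrite("pics/g.png",cv2.resize(s[190:290,300:400],None,fx=5.8,fy=5.8,interpolation=cv2.INTER_CUBIC))
E
```

```text
t: 4.23
tool_pos: [0.5098, -0.177, 0.0866]
eef_rot: [[0.285, 0.959, -0.002], [0.959, -0.285, 0.001], [0.0, -0.002, -1.0]]
force: [-0.6, 0.6, -0.1]
finger_gap: 0.796
t: 4.9
tool_pos: [0.5107, -0.1774, 0.0675]
eef_rot: [[0.285, 0.959, 0.0], [0.959, -0.285, -0.0], [-0.0, 0.0, -1.0]]
force: [-1.5, 0.2, 1.3]
finger_gap: 0.589
 t4.90 pos [ 0.5107 -0.1774  0.0675] toolx 73.45 twist -0.0 slide [0.1 0.7 2. ] F [-1.5  0.2  1.3] gap 50.3
```

View pics/g.png

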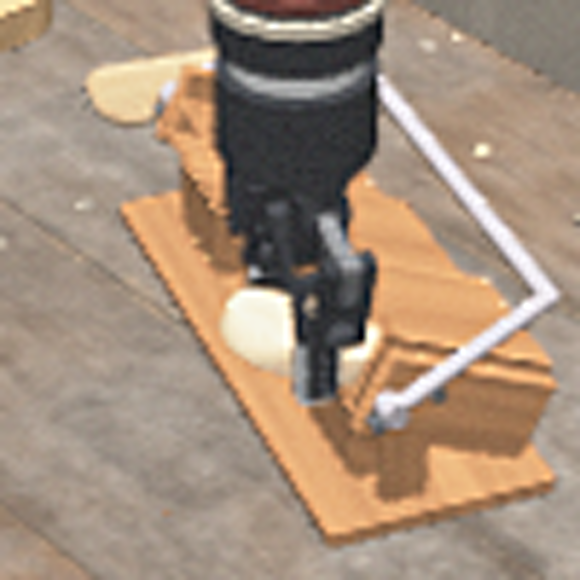

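```bash
python3 -m jog '[{"hand":40,"slide":[0,-9,-4.3],"twist":0},{"hand":40,"slide":[0,-13.6,-6.4],"twist":0},{"hand":40,"slide":[0,-13.6,-6.4],"twist":0},{"hand":40,"slide":[0,-13.6,-6.4],"twist":0},{"hand":40,"slide":[0,-13.6,-6.4],"twist":0},{"hand":40,"slide":[0,-13.6,-6.4],"twist":0},{"hand":40,"slide":[0,-13.6,-6.4],"twist":0},{"hand":40,"slide":[0,-13.6,-6.4],"twist":0},{"hand":40,"slide":[0,0,0],"twist":0}]'
python3 g.py -136 -1.5 9 -22
python3 - <<'E'
from cell import camera
import cv2
s=camera("scene")["color"][:,:,::-1]
cv2.imwrite("pics/i.png",cv2.resize(s[170:290,280:400],None,fx=4.9,fy=4.9,interpolation=cv2.INTER_CUBIC))
s=camera("top")["color"][:,:,::-1]
cv2.imwrite("pics/j.png",cv2.resize(s[165:310,280:420],None,fx=4.1,fy=4.1,interpolation=cv2.INTER_CUBIC))
E
```

```text
t: 5.7
tool_pos: [0.4085, -0.1467, 0.1172]
eef_rot: [[0.285, 0.959, -0.001], [0.959, -0.285, 0.0], [-0.0, -0.001, -1.0]]
force: [0.3, -0.6, -0.2]
finger_gap: 0.584
 t5.70 pos [ 0.4085 -0.1467  0.1172] toolx 73.45 twist -0.0 slide [89.8  4.1  3.5] F [ 0.3 -0.6 -0.2] gap 49.9
```

View pics/i.png

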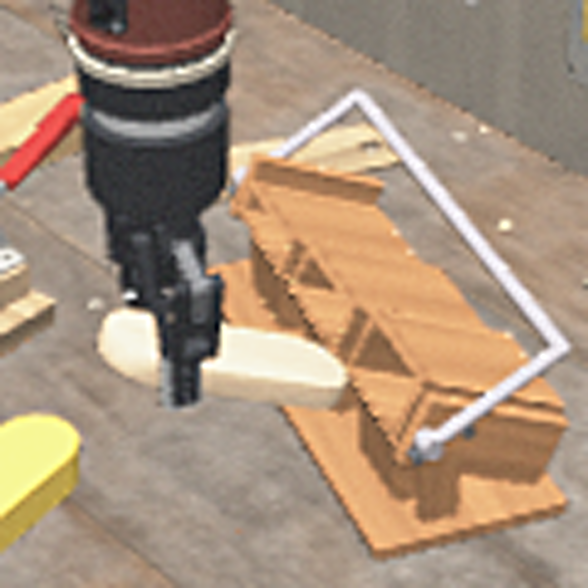

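View pics/j.png

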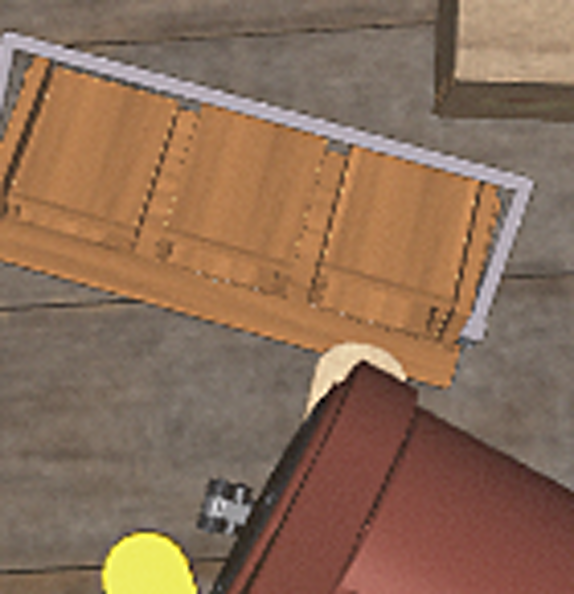

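```bash
cat > ov.py <<'E'
import numpy as np,cv2
from h import *
def outline(ctr_bottom_near,yaw,pitch,L,W,T,back):
    """blank; ref point = point on the centreline mid-thickness, 'back' m from the outer (robot side) end; x dir = yaw, pitched down"""
    ax=np.array([np.cos(yaw)*np.cos(pitch),np.sin(yaw)*np.cos(pitch),-np.sin(pitch)]);ay=np.array([-np.sin(yaw),np.cos(yaw),0]);az=np.cross(ax,ay)
    th=np.linspace(np.pi/2,3*np.pi/2,15);r=W/2
    pl=[(r+r*np.cos(a),r*np.sin(a)) for a in th]+[(L-r-r*np.cos(a),-r*np.sin(a)) for a in th]
    out=[]
    for z in(-T/2,T/2): out.append(np.array([ctr_bottom_near+ax*(x-back)+ay*y+az*z for x,y in pl]))
    return out
def draw(img,c,outs,off,f,cols=((0,0,255),(0,255,0))):
    for o,col in zip(outs,cols):
        p=(proj(o,c)-np.array(off)+.5)*f
        cv2.polylines(img,[p.round().astype(int)],True,col,1,cv2.LINE_AA)
    return img
E
python3 - <<'E'
from cell import camera,env
from ov import *
s=env.read_state();rk=np.load("rk.npy")
g=np.array(s["tool_pos"])+[0,0,.022]
ims=[]
for n,off in(("scene",(290,200)),("top",(320,220))):
  c=camera(n);im=c["color"][off[1]:off[1]+80,off[0]:off[0]+80,::-1]
  im=cv2.resize(im,None,fx=5,fy=5,interpolation=cv2.INTER_CUBIC)
  ims.append(draw(im,c,outline(g,rk[2],25*D,.15,.052,.018,.039),off,5))
cv2.imwrite("pics/k.png",np.hstack(ims))
E
```

```text
(no output)
```

View pics/k.png

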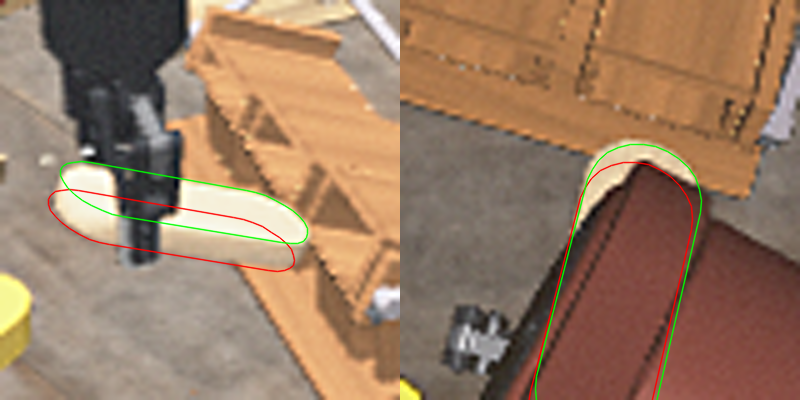

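```bash
python3 -m jog '[{"hand":40,"slide":[30,0.5,-1.2],"twist":0},{"hand":40,"slide":[30,0,0],"twist":0},{"hand":40,"slide":[30.3,0,0],"twist":0},{"hand":40,"slide":[0,9,4.2],"twist":0},{"hand":40,"slide":[0,0,0],"twist":0},{"hand":40,"slide":[0,0,0],"twist":0}]'
python3 g.py -21 -0.5 10.4 -20.6
python3 - <<'E'
from cell import camera,env
from ov import *
s=env.read_state();rk=np.load("rk.npy")
g=np.array(s["tool_pos"])+[0,0,.022]
ims=[]
for n,off in(("scene",(285,180)),("top",(285,200))):
  c=camera(n);im=c["color"][off[1]:off[1]+80,off[0]:off[0]+80,::-1]
  im=cv2.resize(im,None,fx=5,fy=5,interpolation=cv2.INTER_CUBIC)
  ims.append(draw(im,c,outline(g,rk[2],25*D,.15,.052,.018,.039),off,5))
cv2.imwrite("pics/l.png",np.hstack(ims))
E
```

```text
t: 6.4
tool_pos: [0.4459, -0.0639, 0.1128]
eef_rot: [[0.284, 0.959, -0.001], [0.959, -0.284, -0.0], [-0.0, -0.001, -1.0]]
force: [-0.1, 0.3, -0.4]
finger_gap: 0.59
 t6.40 pos [ 0.4459 -0.0639  0.1128] toolx 73.5 twist 0.0008 slide [ 0.8 96.7 45. ] F [-0.1  0.3 -0.4] gap 50.4
```

View pics/l.png

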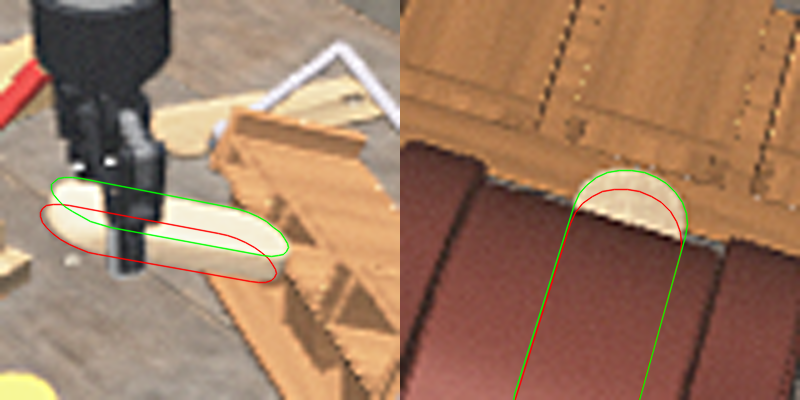

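```bash
python3 -m jog '[{"hand":40,"slide":[0,12,5.6],"twist":0},{"hand":40,"slide":[0,12,5.6],"twist":0},{"hand":40,"slide":[0,12,5.6],"twist":0},{"hand":40,"slide":[0,0,0],"twist":0}]'
python3 g.py -21 -0.5 10.4 -20.6
```

```text
t: 6.83
tool_pos: [0.4813, -0.0756, 0.0959]
eef_rot: [[0.287, 0.958, 0.001], [0.958, -0.287, -0.0], [-0.0, 0.001, -1.0]]
force: [-0.2, 0.5, -0.5]
finger_gap: 0.586
 t6.83 pos [ 0.4813 -0.0756  0.0959] toolx 73.35 twist -0.0018 slide [ 1.9 59.4 28.2] F [-0.2  0.5 -0.5] gap 50.0
```

```bash
python3 -m jog '[{"hand":40,"slide":[0.5,12,5.6],"twist":0},{"hand":40,"slide":[0.5,12,5.6],"twist":0},{"hand":40,"slide":[0,12,5.6],"twist":0},{"hand":40,"slide":[0,0,0],"twist":0}]'
python3 g.py -21 -0.5 10.4 -20.6
```

```text
t: 7.17
tool_pos: [0.5156, -0.0845, 0.0792]
eef_rot: [[0.286, 0.958, 0.0], [0.958, -0.286, -0.0], [-0.0, 0.0, -1.0]]
force: [-0.1, -0.0, -0.7]
finger_gap: 0.586
 t7.17 pos [ 0.5156 -0.0845  0.0792] toolx 73.38 twist -0.0013 slide [ 0.6 24.  11.5] F [-0.1 -0.  -0.7] gap 50.0
```

```bash
python3 -m jog '[{"hand":40,"slide":[0.5,8,3.7],"twist":0},{"hand":40,"slide":[0,8,3.7],"twist":0},{"hand":40,"slide":[0,0,0],"twist":0},{"hand":40,"slide":[0,0,0],"twist":0}]'
python3 g.py -21 -0.5 10.4 -20.6
```

```text
t: 7.5
tool_pos: [0.5302, -0.0875, 0.0722]
eef_rot: [[0.285, 0.959, -0.0], [0.959, -0.285, 0.0], [-0.0, -0.0, -1.0]]
force: [0.2, -0.1, -0.9]
finger_gap: 0.584
 t7.50 pos [ 0.5302 -0.0875  0.0722] toolx 73.44 twist -0.0002 slide [-0.6  9.1  4.5] F [ 0.2 -0.1 -0.9] gap 49.9
```

```bash
python3 -m jog '[{"hand":40,"slide":[0,4,1.9],"twist":0},{"hand":40,"slide":[0,3,1.4],"twist":0},{"hand":40,"slide":[0,0,0],"twist":0}]'
python3 g.py -21 -0.5 10.4 -20.6;  python3 -m jog '[{"hand":40,"slide":[0,3,1.4],"twist":0},{"hand":40,"slide":[0,2,0.9],"twist":0},{"hand":40,"slide":[0,0,0],"twist":0}]'
python3 g.py -21 -0.5 10.4 -20.6
```

```text
t: 7.75
tool_pos: [0.5373, -0.0895, 0.0689]
eef_rot: [[0.285, 0.959, 0.0], [0.959, -0.285, 0.0], [0.0, 0.0, -1.0]]
force: [-1.1, -1.1, -1.3]
finger_gap: 0.589
 t7.75 pos [ 0.5373 -0.0895  0.0689] toolx 73.45 twist -0.0 slide [-0.8  1.7  1.2] F [-1.1 -1.1 -1.3] gap 50.3
t: 8.0
tool_pos: [0.5372, -0.0895, 0.0669]
eef_rot: [[0.285, 0.959, -0.008], [0.959, -0.285, 0.002], [-0.0, -0.008, -1.0]]
force: [-21.2, 4.3, 22.9]
finger_gap: 0.59
 t8.00 pos [ 0.5372 -0.0895  0.0669] toolx 73.46 twist 0.0 slide [-0.7  1.8 -0.9] F [-21.2   4.3  22.9] gap 50.3
```

```bash
python3 -m jog '[{"hand":40,"slide":[0,-3,-2],"twist":0},{"hand":40,"slide":[0,0,0],"twist":0}]'
python3 - <<'E'
from cell import camera,env
from ov import *
s=env.read_state();rk=np.load("rk.npy")
ims=[]
for n,off in(("scene",(295,180)),("top",(285,200))):
  c=camera(n);im=c["color"][off[1]:off[1]+80,off[0]:off[0]+80,::-1]
  im=cv2.resize(im,None,fx=5,fy=5,interpolation=cv2.INTER_CUBIC)
  ims.append(im.copy());g=slot((0,0,.009),rk)
  ims.append(draw(im,c,outline(g,rk[2],25*D,.15,.052,.018,.060),off,5))
cv2.imwrite("pics/m.png",np.hstack(ims[:2]))
E
```

```text
t: 8.17
tool_pos: [0.5378, -0.0896, 0.0689]
eef_rot: [[0.285, 0.959, -0.002], [0.959, -0.285, 0.0], [-0.0, -0.002, -1.0]]
force: [-5.8, 1.4, 0.7]
finger_gap: 0.586
```

View pics/m.png

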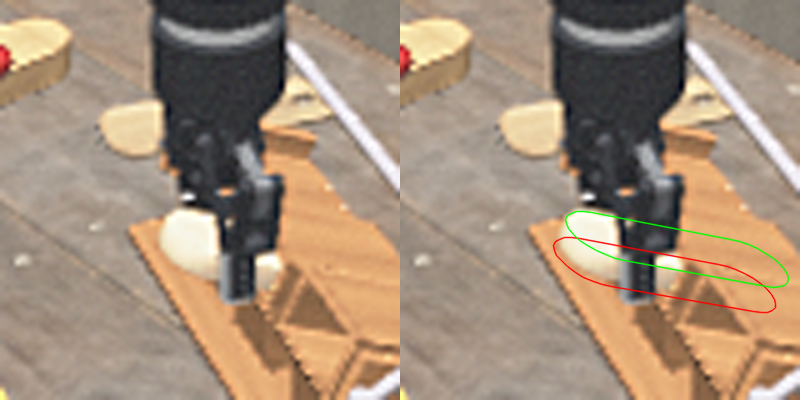

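```bash
python3 -m jog '[{"hand":66,"slide":[0,0,0],"twist":0},{"hand":66,"slide":[0,0,0],"twist":0},{"hand":66,"slide":[0,0,0],"twist":0},{"hand":66,"slide":[0,0,-10],"twist":0},{"hand":66,"slide":[0,0,-25],"twist":0},{"hand":66,"slide":[0,-30,-25],"twist":0},{"hand":0,"slide":[0,-40,0],"twist":0},{"hand":0,"slide":[0,0,0],"twist":0}]'
python3 g.py -80 -0.5 9 -14
python3 - <<'E'
from cell import camera,env
from ov import *
s=env.read_state();rk=np.load("rk.npy")
ims=[]
for n,off in(("scene",(295,180)),("top",(285,200))):
  c=camera(n);im=c["color"][off[1]:off[1]+80,off[0]:off[0]+80,::-1]
  im=cv2.resize(im,None,fx=5,fy=5,interpolation=cv2.INTER_CUBIC)
  g=slot((0,0,.009),rk)
  ims.append(draw(im,c,outline(g,rk[2],25*D,.15,.052,.018,.060),off,5))
cv2.imwrite("pics/n.png",np.hstack(ims[:2]))
E
```

```text
t: 8.93
tool_pos: [0.4642, -0.0674, 0.1286]
eef_rot: [[0.284, 0.959, -0.007], [0.959, -0.284, 0.002], [0.0, -0.007, -1.0]]
force: [-0.1, 1.2, -0.3]
finger_gap: 0.502
 t8.93 pos [ 0.4642 -0.0674  0.1286] toolx 73.49 twist 0.0006 slide [-1.2 24.3 30.4] F [-0.1  1.2 -0.3] gap 42.9
```

View pics/n.png

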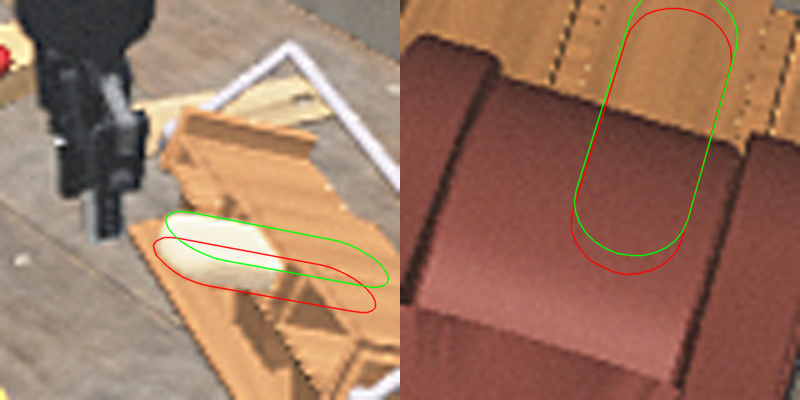

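```bash
python3 -m jog '[{"hand":0,"slide":[0,8,10],"twist":0},{"hand":0,"slide":[-1,0,14],"twist":0},{"hand":0,"slide":[0,0,0],"twist":0},{"hand":0,"slide":[0,0,0],"twist":0},{"hand":0,"slide":[0,0,0],"twist":0}]'
python3 g.py -72 -0.5 9 -12
python3 -m jog '[{"hand":0,"slide":[0,8,0],"twist":0},{"hand":0,"slide":[0,6,0],"twist":0},{"hand":0,"slide":[0,0,0],"twist":0}]'
python3 g.py -72 -0.5 9 -12
```

```text
t: 9.45
tool_pos: [0.4799, -0.0735, 0.1052]
eef_rot: [[0.285, 0.959, 0.0], [0.959, -0.285, -0.0], [0.0, 0.0, -1.0]]
force: [-0.2, 0.2, 0.3]
finger_gap: 0.001
 t9.45 pos [ 0.4799 -0.0735  0.1052] toolx 73.45 twist -0.0001 slide [ 0.3 14.5  8.6] F [-0.2  0.2  0.3] gap 0.1
t: 9.7
tool_pos: [0.4948, -0.078, 0.1053]
eef_rot: [[0.285, 0.959, 0.002], [0.959, -0.285, -0.001], [-0.0, 0.002, -1.0]]
force: [0.6, -0.6, 0.1]
finger_gap: -0.002
 t9.70 pos [ 0.4948 -0.078   0.1053] toolx 73.44 twist -0.0002 slide [ 0.3 -1.1  8.7] F [ 0.6 -0.6  0.1] gap -0.1
```

```bash
python3 -m jog '[{"hand":0,"slide":[0,-3,6],"twist":0},{"hand":0,"slide":[0,4,0],"twist":0},{"hand":0,"slide":[0,3,0],"twist":0},{"hand":0,"slide":[0,0,0],"twist":0}]'
python3 g.py -60 -0.5 9 0;python3 -m jog '[{"hand":0,"slide":[0,3,0],"twist":0},{"hand":0,"slide":[0,2,0],"twist":0},{"hand":0,"slide":[0,0,0],"twist":0}]'
python3 g.py -60 -0.5 9 0
```

```text
t: 10.03
tool_pos: [0.4955, -0.0782, 0.0982]
eef_rot: [[0.285, 0.959, -0.003], [0.959, -0.285, 0.001], [-0.0, -0.003, -1.0]]
force: [-4.5, 1.1, 1.0]
finger_gap: 0.002
 t10.03 pos [ 0.4955 -0.0782  0.0982] toolx 73.45 twist -0.0001 slide [ 0.3  9.1 -5.3] F [-4.5  1.1  1. ] gap 0.2
t: 10.28
tool_pos: [0.496, -0.0784, 0.0974]
eef_rot: [[0.285, 0.959, -0.01], [0.959, -0.285, 0.003], [-0.001, -0.011, -1.0]]
force: [-16.8, 4.7, 9.9]
finger_gap: -0.005
 t10.28 pos [ 0.496  -0.0784  0.0974] toolx 73.46 twist 0.0001 slide [ 0.3  8.5 -6.2] F [-16.8   4.7   9.9] gap -0.5
```

```bash
python3 -m jog '[{"hand":0,"slide":[0,-10,-5],"twist":0},{"hand":70,"slide":[0,-15,-35],"twist":0},{"hand":70,"slide":[0,0,-40],"twist":0},{"hand":70,"slide":[0,0,-40],"twist":0}]'
python3 - <<'E'
from plan import *
from cell import camera,masks_of,env
import cv2
print(env.read_state()["joint_positions"].round(1))
c=camera("top");im=c["color"]
m=[x for x in masks_of("thick_blank",c) if x["extent"][0]<230 and x["extent"][2]<230][0]
pts=np.argwhere(m["pixels"])[:,::-1].astype(float)
W=np.array([ray_z(p,c,.028)[:2] for p in pts]);print(W.mean(0),W.min(0),W.max(0))
q=W-W.mean(0);w,v=np.linalg.eigh(q.T@q);d=v[:,1];print("yaw",np.arctan2(d[1],d[0])/D)
g=cv2.cvtColor(im,cv2.COLOR_RGB2HSV)
off=(170,175)
b=cv2.resize(im[175:260,165:215,::-1],None,fx=7,fy=7,interpolation=cv2.INTER_CUBIC)
from ov import *
yaw=float(np.arctan2(d[1]/d[0],1))
ims=[]
for ya in(0,1.5*D):
  o=outline(np.array([.597,.262,.014]),ya,0,.15,.052,.028,.075)
  ims.append(draw(b.copy(),c,o,(165,175),7))
cv2.imwrite("pics/o.png",np.hstack(ims))
E
```

```text
t: 10.62
tool_pos: [0.4762, -0.0723, 0.2201]
eef_rot: [[0.285, 0.959, -0.001], [0.959, -0.285, 0.0], [0.0, -0.001, -1.0]]
force: [2.0, -1.1, -0.0]
finger_gap: 0.416
[-17.3  12.4 -16.2  61.4   0.   -0.8]
[0.5949857  0.25995102] [0.52067658 0.22951834] [0.67188526 0.29047517]
yaw -176.87474044922968
```

View pics/o.png

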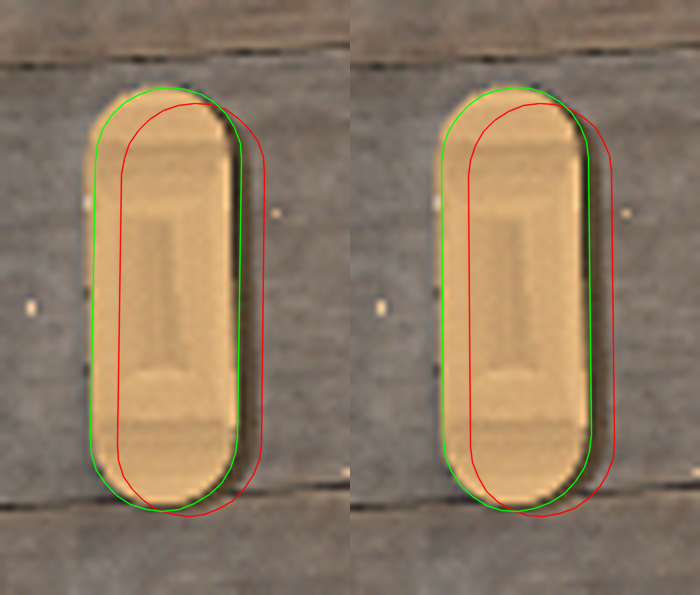

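```bash
python3 -m jog '[{"hand":72,"slide":[0,0,0],"twist":-0.108},{"hand":72,"slide":[0,0,0],"twist":-0.108},{"hand":72,"slide":[0,0,0],"twist":-0.108},{"hand":72,"slide":[36,13.5,0],"twist":0},{"hand":72,"slide":[36,13.5,0],"twist":0},{"hand":72,"slide":[36,13.5,0],"twist":0},{"hand":72,"slide":[36,13.5,0],"twist":0},{"hand":72,"slide":[36,13.5,0],"twist":0},{"hand":72,"slide":[36,13.5,0],"twist":0},{"hand":72,"slide":[36,13.5,0],"twist":0},{"hand":72,"slide":[36,13.5,0],"twist":0},{"hand":72,"slide":[20,8,0],"twist":0}]'
python3 -m jog '[{"hand":72,"slide":[0,0,0],"twist":0}]'
python3 -c "
from plan import *
go([.587,.263,.004],92)"
```

```text
t: 11.72
tool_pos: [0.5832, 0.2431, 0.2185]
eef_rot: [[-0.037, 0.999, 0.001], [0.999, 0.037, 0.001], [0.001, 0.001, -1.0]]
force: [-1.0, -0.3, -1.3]
finger_gap: 0.84
t: 11.8
tool_pos: [0.5833, 0.2435, 0.2181]
eef_rot: [[-0.039, 0.999, 0.001], [0.999, 0.039, 0.001], [0.001, 0.001, -1.0]]
force: [0.3, -0.8, -0.2]
finger_gap: 0.846
 t11.80 pos [0.5833 0.2435 0.2181] toolx 92.23 twist 0.0041 slide [ 19.1   4.1 214.1] F [ 0.3 -0.8 -0.2] gap 72.2
```

```bash
python3 -m jog '[{"hand":72,"slide":[19,4,0],"twist":0.004},{"hand":72,"slide":[0,0,40],"twist":0},{"hand":72,"slide":[0,0,40],"twist":0},{"hand":72,"slide":[0,0,40],"twist":0},{"hand":72,"slide":[0,0,30],"twist":0},{"hand":72,"slide":[0,0,0],"twist":0},{"hand":72,"slide":[0,0,0],"twist":0}]'
python3 - <<'E'
from plan import *
from cell import camera
import cv2
go([.587,.263,.004],92)
ims=[]
for n,off in(("scene",(245,150)),("top",(150,175))):
  c=camera(n);im=c["color"][off[1]:off[1]+80,off[0]:off[0]+80,::-1]
  ims.append(cv2.resize(im,None,fx=5,fy=5,interpolation=cv2.INTER_CUBIC))
cv2.imwrite("pics/p.png",np.hstack(ims))
E
```

```text
t: 12.38
tool_pos: [0.5848, 0.2575, 0.068]
eef_rot: [[-0.031, 1.0, -0.003], [1.0, 0.031, -0.001], [-0.001, -0.003, -1.0]]
force: [0.7, -0.5, 0.7]
finger_gap: 0.843
 t12.38 pos [0.5848 0.2575 0.068 ] toolx 91.76 twist -0.0041 slide [ 5.4  2.5 64. ] F [ 0.7 -0.5  0.7] gap 72.0
```

View pics/p.png

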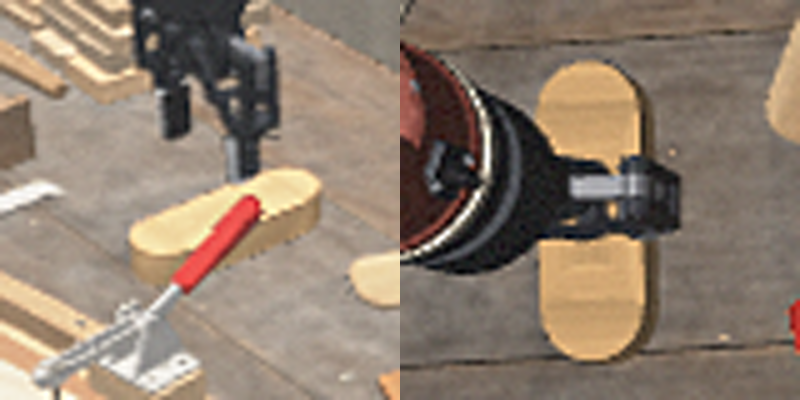

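```bash
python3 -m jog '[{"hand":72,"slide":[5.4,2.5,0],"twist":0},{"hand":72,"slide":[0,0,20],"twist":0},{"hand":72,"slide":[0,0,20],"twist":0},{"hand":72,"slide":[0,0,12],"twist":0},{"hand":72,"slide":[0,0,8],"twist":0},{"hand":72,"slide":[0,0,0],"twist":0}]'
python3 -c "
from plan import *
go([.587,.263,.004],92)"
```

```text
t: 12.98
tool_pos: [0.5877, 0.2638, 0.008]
eef_rot: [[-0.031, 1.0, -0.001], [1.0, 0.031, -0.0], [-0.0, -0.001, -1.0]]
force: [-0.3, -0.3, -0.0]
finger_gap: 0.842
 t12.98 pos [0.5877 0.2638 0.008 ] toolx 91.79 twist -0.0036 slide [-0.7 -0.7  4. ] F [-0.3 -0.3 -0. ] gap 71.9
```

```bash
python3 -m jog '[{"hand":72,"slide":[0,0,3.5],"twist":0},{"hand":40,"slide":[0,0,0],"twist":0},{"hand":40,"slide":[0,0,0],"twist":0},{"hand":40,"slide":[0,0,0],"twist":0},{"hand":40,"slide":[0,0,0],"twist":0},{"hand":40,"slide":[0,0,0],"twist":0},{"hand":40,"slide":[0,0,-20],"twist":0},{"hand":40,"slide":[0,0,-40],"twist":0},{"hand":40,"slide":[0,0,-40],"twist":0},{"hand":40,"slide":[0,0,-40],"twist":0},{"hand":40,"slide":[0,0,0],"twist":0}]'
python3 - <<'E'
from plan import *
from cell import camera
import cv2
# target for tilt: slot-based: rack-frame offset: pads at rack x -40 (horizontal), y -90
a=rk[2]
for dx in(-.10,-.040):
  p=[rk[0]+dx*np.cos(a)+.09*np.sin(a),rk[1]+dx*np.sin(a)-.09*np.cos(a),.17]
  print(p); go(p,90+a/D)
ims=[]
for n,off in(("scene",(245,130)),("top",(150,175))):
  c=camera(n);im=c["color"][off[1]:off[1]+80,off[0]:off[0]+80,::-1]
  ims.append(cv2.resize(im,None,fx=5,fy=5,interpolation=cv2.INTER_CUBIC))
cv2.imwrite("pics/q.png",np.hstack(ims))
E
```

```text
t: 13.9
tool_pos: [0.5922, 0.2651, 0.1538]
eef_rot: [[-0.031, 0.999, 0.011], [1.0, 0.031, 0.004], [0.003, 0.012, -1.0]]
force: [2.4, 1.3, -0.6]
finger_gap: 0.594
[np.float64(0.43142915325107445), np.float64(-0.15220279792205005), 0.17]
 t13.90 pos [0.5922 0.2651 0.1538] toolx 91.79 twist 0.3201 slide [-445.7  -35.1  -19.6] F [ 2.4  1.3 -0.6] gap 50.7
[np.float64(0.48894505051355375), np.float64(-0.16928851014284813), 0.17]
 t13.90 pos [0.5922 0.2651 0.1538] toolx 91.79 twist 0.3201 slide [-445.7   24.9  -19. ] F [ 2.4  1.3 -0.6] gap 50.7
```

View pics/q.png

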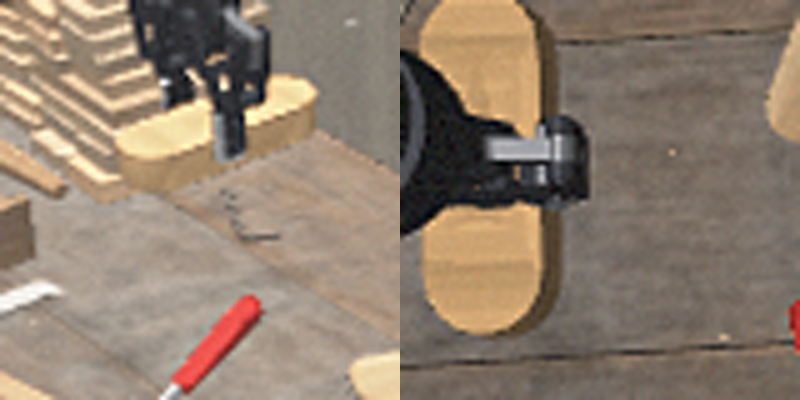

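```bash
python3 -m jog '[{"hand":40,"slide":[-34,-14.5,-4],"twist":0},{"hand":40,"slide":[-34,-14.5,-4],"twist":0},{"hand":40,"slide":[-34,-14.5,-4],"twist":0},{"hand":40,"slide":[-34,-14.5,-4],"twist":0},{"hand":40,"slide":[-34,-14.5,-4],"twist":0},{"hand":40,"slide":[-34,-14.5,-4],"twist":0},{"hand":40,"slide":[-34,-14.5,-4],"twist":0},{"hand":40,"slide":[-34,-14.5,-4],"twist":0},{"hand":40,"slide":[-34,-14.5,-4],"twist":0},{"hand":40,"slide":[-34,-14.5,-4],"twist":0},{"hand":40,"slide":[-34,-14.5,0],"twist":0},{"hand":40,"slide":[-20,-8,0],"twist":0.12}]'
python3 -m jog '[{"hand":40,"slide":[0,0,0],"twist":0.12},{"hand":40,"slide":[0,0,0],"twist":0.12},{"hand":40,"slide":[0,0,0],"twist":0.12},{"hand":40,"slide":[0,0,0],"twist":0.12},{"hand":40,"slide":[0,0,0],"twist":0.12},{"hand":40,"slide":[0,0,0],"twist":0.12},{"hand":40,"slide":[0,0,0],"twist":0.12},{"hand":40,"slide":[0,0,0],"twist":0.12},{"hand":40,"slide":[0,0,0],"twist":0.12},{"hand":40,"slide":[0,0,0],"twist":0.12}]'
python3 - <<'E'
from plan import *
print(env.read_state()["joint_positions"].round(1))
a=rk[2]
for dx in(-.10,-.040):
  p=[rk[0]+dx*np.cos(a)+.09*np.sin(a),rk[1]+dx*np.sin(a)-.09*np.cos(a),.17]
  go(p)
E
```

```text
t: 15.0
tool_pos: [0.4306, -0.1375, 0.1838]
eef_rot: [[0.087, 0.996, -0.003], [0.996, -0.087, 0.0], [0.0, -0.003, -1.0]]
force: [0.5, 0.1, -2.3]
finger_gap: 0.597
t: 15.83
tool_pos: [0.4317, -0.1347, 0.1834]
eef_rot: [[0.962, 0.273, -0.003], [0.273, -0.962, 0.001], [-0.003, -0.002, -1.0]]
force: [1.0, -1.0, -1.9]
finger_gap: 0.591
[-26.6  11.  -23.9  55.3  -0.   47.6]
 t15.83 pos [ 0.4317 -0.1347  0.1834] toolx 15.82 twist 0 slide [-5.  16.8 13.4] F [ 1.  -1.  -1.9] gap 50.5
 t15.83 pos [ 0.4317 -0.1347  0.1834] toolx 15.82 twist 0 slide [45.6 48.9 13.2] F [ 1.  -1.  -1.9] gap 50.5
```

```bash
python3 -m jog '[{"hand":40,"slide":[0,0,0],"twist":0.12},{"hand":40,"slide":[0,0,0],"twist":0.12},{"hand":40,"slide":[0,0,0],"twist":0.12},{"hand":40,"slide":[0,0,0],"twist":0.12},{"hand":40,"slide":[0,0,0],"twist":0.12},{"hand":40,"slide":[0,0,0],"twist":0.12},{"hand":40,"slide":[0,0,0],"twist":0.12},{"hand":40,"slide":[0,0,0],"twist":0.12},{"hand":40,"slide":[0,0,0],"twist":0.12},{"hand":40,"slide":[0,0,0],"twist":0.12},{"hand":40,"slide":[0,0,0],"twist":0.12},{"hand":40,"slide":[0,0,0],"twist":0.12}]'
python3 -m jog '[{"hand":40,"slide":[0,0,0],"twist":0.12},{"hand":40,"slide":[0,0,0],"twist":0.12},{"hand":40,"slide":[0,0,0],"twist":0.12},{"hand":40,"slide":[0,0,0],"twist":0.12},{"hand":40,"slide":[0,0,0],"twist":0.12},{"hand":40,"slide":[0,0,0],"twist":0.095},{"hand":40,"slide":[0,0,0],"twist":0}]'
python3 - <<'E'
from plan import *
from ov import *
from cell import camera
s=env.read_state();print(s["joint_positions"].round(1))
a=rk[2]
for dx in(-.10,-.040):
  p=[rk[0]+dx*np.cos(a)+.09*np.sin(a),rk[1]+dx*np.sin(a)-.09*np.cos(a),.17]
  go(p,90+a/D)
g=np.array(s["tool_pos"])+[0,0,.010]
ims=[]
for n,off in(("scene",(285,160)),("top",(310,180))):
  c=camera(n);im=c["color"][off[1]:off[1]+100,off[0]:off[0]+100,::-1]
  im=cv2.resize(im,None,fx=4,fy=4,interpolation=cv2.INTER_CUBIC)
  ims.append(draw(im,c,outline(g,a,0,.15,.052,.028,.085),off,4))
cv2.imwrite("pics/r.png",np.hstack(ims))
E
```

```text
t: 16.83
tool_pos: [0.4318, -0.1347, 0.1834]
eef_rot: [[0.396, -0.918, -0.003], [-0.918, -0.396, 0.001], [-0.003, 0.002, -1.0]]
force: [-0.8, -0.5, -1.4]
finger_gap: 0.589
t: 17.42
tool_pos: [0.4318, -0.1347, 0.1836]
eef_rot: [[-0.283, -0.959, -0.003], [-0.959, 0.283, 0.001], [-0.001, 0.003, -1.0]]
force: [0.1, -0.2, -1.9]
finger_gap: 0.594
[-26.6  11.  -23.9  55.3  -0.  169.8]
 t17.42 pos [ 0.4318 -0.1347  0.1836] toolx -106.42 twist 0.0022 slide [16.9 -4.6 13.6] F [ 0.1 -0.2 -1.9] gap 50.8
 t17.42 pos [ 0.4318 -0.1347  0.1836] toolx -106.42 twist 0.0022 slide [ 16.9 -64.6  13.4] F [ 0.1 -0.2 -1.9] gap 50.8
```

View pics/r.png

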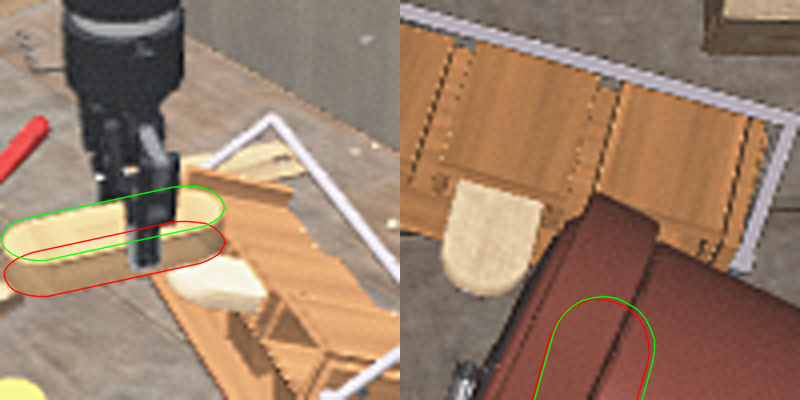

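```bash
python3 -m jog '[{"hand":40,"slide":[17,0,0],"twist":0},{"hand":40,"slide":[0,-24,0],"twist":0},{"hand":40,"slide":[0,-24,0],"twist":0},{"hand":40,"slide":[0,-20,20],"twist":0},{"hand":40,"slide":[0,0,25],"twist":0},{"hand":40,"slide":[0,0,15],"twist":0},{"hand":40,"slide":[0,0,0],"twist":0},{"hand":40,"slide":[0,0,0],"twist":0}]'
cat > view.py <<'E'
import sys
from plan import *
from ov import *
from cell import camera
# args: name pitch(deg) back(m) dzmid  T
nm=sys.argv[1];pt,bk,dz,T=[float(v) for v in sys.argv[2:6]]
yo=float(sys.argv[6]) if len(sys.argv)>6 else 0
s=env.read_state();a=rk[2]
g=np.array(s["tool_pos"])+[0,0,dz]
ims=[]
for n,off in(("scene",(285,180)),("top",(310,180))):
  c=camera(n);im=c["color"][off[1]:off[1]+100,off[0]:off[0]+100,::-1]
  im=cv2.resize(im,None,fx=4,fy=4,interpolation=cv2.INTER_CUBIC)
  ims.append(draw(im,c,outline(g,a+yo,pt*D,.15,.052,T,bk),off,4))
cv2.imwrite(f"pics/{nm}.png",np.hstack(ims))
# rack frame coordinates of TCP
d=np.array(s["tool_pos"])[:2]-rk[:2];print("TCP in rack frame",(np.cos(a)*d[0]+np.sin(a)*d[1]).round(4),(-np.sin(a)*d[0]+np.cos(a)*d[1]).round(4),s["tool_pos"][2].round(4),"F",np.round(s["force"],1),"t",round(s["t"],2))
E
python3 view.py s 0 .085 .010 .028
```

```text
t: 18.18
tool_pos: [0.4926, -0.1701, 0.1243]
eef_rot: [[-0.276, -0.961, -0.002], [-0.961, 0.276, 0.001], [-0.0, 0.003, -1.0]]
force: [-0.9, -0.4, -1.2]
finger_gap: 0.596
TCP in rack frame -0.0363 -0.0897 0.1243 F [-0.9 -0.4 -1.2] t 18.18
```

View pics/s.png

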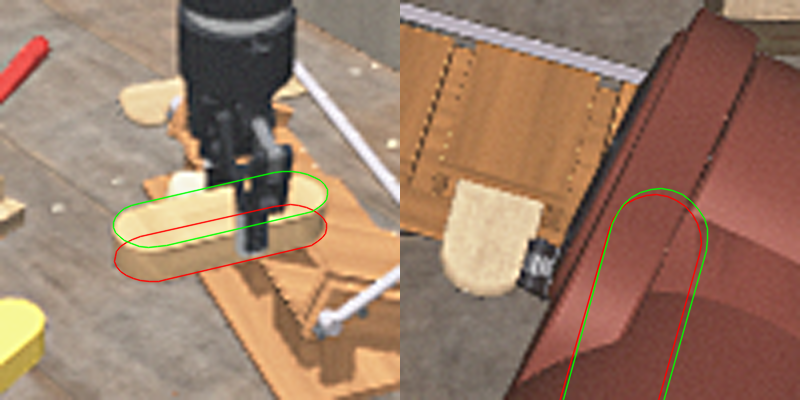

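```bash
python3 -m jog '[{"hand":40,"slide":[0,0,12],"twist":0},{"hand":40,"slide":[0,0,6],"twist":0},{"hand":40,"slide":[0,0,0],"twist":0}]'
python3 -m jog '[{"hand":40,"slide":[0,0,5],"twist":0},{"hand":40,"slide":[0,0,5],"twist":0},{"hand":40,"slide":[0,0,0],"twist":0}]'
python3 view.py u 0 .085 .010 .028
```

```text
t: 18.53
tool_pos: [0.4937, -0.1707, 0.1078]
eef_rot: [[-0.278, -0.961, 0.001], [-0.961, 0.278, -0.0], [0.0, -0.001, -1.0]]
force: [-2.6, 1.2, 4.2]
finger_gap: 0.593
t: 18.78
tool_pos: [0.4921, -0.1702, 0.098]
eef_rot: [[-0.278, -0.961, -0.002], [-0.961, 0.278, 0.0], [0.0, 0.002, -1.0]]
force: [-9.8, 2.9, 10.3]
finger_gap: 0.594
TCP in rack frame -0.0367 -0.0899 0.098 F [-9.8  2.9 10.3] t 18.78
```

View pics/u.png

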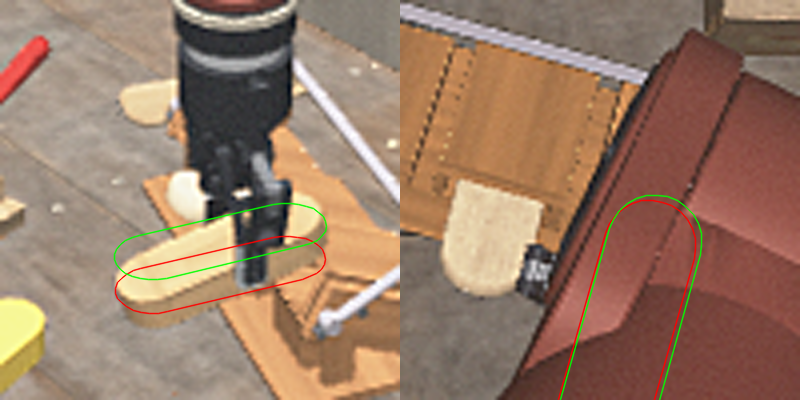

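The blank is pivoting in the pads as planned: its near end at (120,310) has dropped. Keep pressing.

```bash
python3 -m jog '[{"hand":40,"slide":[0,0,5],"twist":0},{"hand":40,"slide":[0,0,5],"twist":0},{"hand":40,"slide":[0,0,3],"twist":0},{"hand":40,"slide":[0,0,0],"twist":0}]'
python3 view.py v -25 .085 .010 .028
```

```text
t: 19.22
tool_pos: [0.4916, -0.17, 0.0847]
eef_rot: [[-0.278, -0.961, -0.003], [-0.961, 0.278, 0.0], [0.0, 0.003, -1.0]]
force: [-10.5, 2.9, 8.1]
finger_gap: 0.594
TCP in rack frame -0.0372 -0.0899 0.0847 F [-10.5   2.9   8.1] t 19.22
```

View pics/v.png

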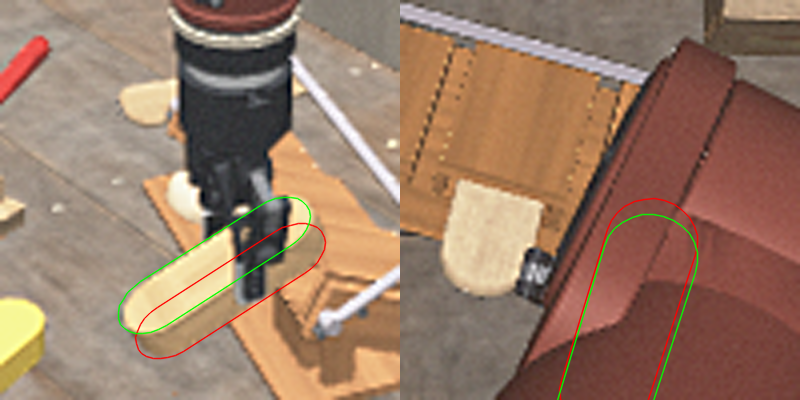

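```bash
python3 -m jog '[{"hand":40,"slide":[0,3,-25],"twist":0},{"hand":40,"slide":[0,20,-35],"twist":0},{"hand":40,"slide":[0,35,-20],"twist":0},{"hand":40,"slide":[0,30,0],"twist":-0.04},{"hand":40,"slide":[0,0,0],"twist":-0.12},{"hand":40,"slide":[0,0,0],"twist":-0.12},{"hand":40,"slide":[0,0,0],"twist":-0.12},{"hand":40,"slide":[0,0,0],"twist":-0.12},{"hand":40,"slide":[0,0,0],"twist":-0.12},{"hand":40,"slide":[0,0,0],"twist":-0.12},{"hand":40,"slide":[0,0,0],"twist":-0.12},{"hand":40,"slide":[0,0,0],"twist":-0.12}]'
python3 -m jog '[{"hand":40,"slide":[0,0,0],"twist":-0.12},{"hand":40,"slide":[0,0,0],"twist":-0.12},{"hand":40,"slide":[0,0,0],"twist":-0.12},{"hand":40,"slide":[0,0,0],"twist":-0.12},{"hand":40,"slide":[0,0,0],"twist":-0.12},{"hand":40,"slide":[0,0,0],"twist":-0.12},{"hand":40,"slide":[0,0,0],"twist":-0.12},{"hand":40,"slide":[0,0,0],"twist":-0.12},{"hand":40,"slide":[0,0,0],"twist":-0.12},{"hand":40,"slide":[0,0,0],"twist":-0.12},{"hand":40,"slide":[0,0,0],"twist":-0.12}]'
python3 g.py -115 -90 15.5 -10
```

```text
t: 20.32
tool_pos: [0.4093, -0.1462, 0.165]
eef_rot: [[0.663, -0.749, 0.001], [-0.749, -0.663, -0.001], [0.001, -0.0, -1.0]]
force: [-0.2, -1.1, -1.7]
finger_gap: 0.594
t: 21.23
tool_pos: [0.4093, -0.1462, 0.165]
eef_rot: [[0.89, 0.456, 0.001], [0.456, -0.89, -0.001], [0.001, 0.001, -1.0]]
force: [0.4, 0.1, -2.2]
finger_gap: 0.589
 t21.23 pos [ 0.4093 -0.1462  0.165 ] toolx 27.13 twist -0.8085 slide [ 0.6 25.2 42.4] F [ 0.4  0.1 -2.2] gap 50.3
```

```bash
python3 -m jog '[{"hand":40,"slide":[0,0,0],"twist":-0.1155},{"hand":40,"slide":[0,0,0],"twist":-0.1155},{"hand":40,"slide":[0,0,0],"twist":-0.1155},{"hand":40,"slide":[0,0,0],"twist":-0.1155},{"hand":40,"slide":[0,0,0],"twist":-0.1155},{"hand":40,"slide":[0,0,0],"twist":-0.1155},{"hand":40,"slide":[0,0,0],"twist":-0.1155},{"hand":40,"slide":[0.6,12,20],"twist":0},{"hand":40,"slide":[0,13,22],"twist":0},{"hand":40,"slide":[0,0,0],"twist":0},{"hand":40,"slide":[0,0,0],"twist":0}]'
python3 g.py -115 -90 15.5 -10; python3 view.py w 25 .065 .010 .028
```

```text
t: 22.15
tool_pos: [0.4327, -0.1525, 0.1221]
eef_rot: [[0.29, 0.957, -0.001], [0.957, -0.29, 0.001], [0.0, -0.001, -1.0]]
force: [-0.5, -0.5, -0.6]
finger_gap: 0.596
 t22.15 pos [ 0.4327 -0.1525  0.1221] toolx 73.12 twist -0.0059 slide [-0.1  1.  -0.6] F [-0.5 -0.5 -0.6] gap 50.9
TCP in rack frame -0.0987 -0.0899 0.1221 F [-0.5 -0.5 -0.6] t 22.15
```

View pics/w.png

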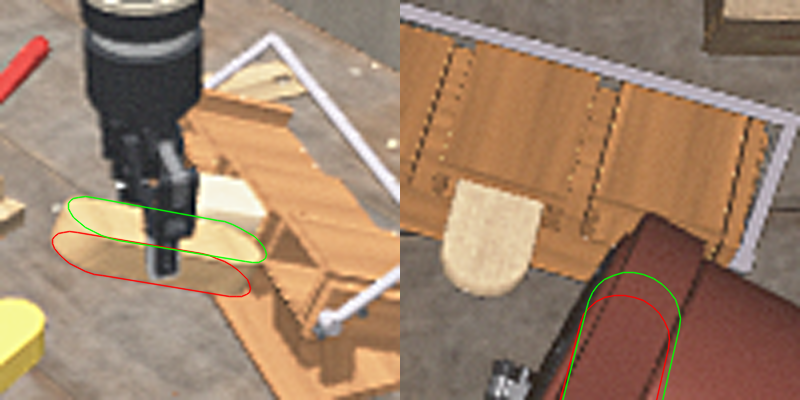

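```bash
python3 -m jog '[{"hand":40,"slide":[0,11.5,4.4],"twist":-0.006},{"hand":40,"slide":[0,10.9,5.1],"twist":0},{"hand":40,"slide":[0,8,3.7],"twist":0},{"hand":40,"slide":[0,0,0],"twist":0}]'; python3 g.py -85 -90 15.5 -10
python3 -m jog '[{"hand":40,"slide":[0,5.4,2.5],"twist":0},{"hand":40,"slide":[0,5.4,2.5],"twist":0},{"hand":40,"slide":[0,0,0],"twist":0}]'; python3 g.py -73 -90 15.5 -10; python3 view.py x 25 .065 .010 .028
```

```text
t: 22.58
tool_pos: [0.4637, -0.1621, 0.1089]
eef_rot: [[0.285, 0.958, 0.001], [0.958, -0.285, -0.001], [-0.0, 0.001, -1.0]]
force: [-0.1, -0.7, -1.6]
finger_gap: 0.59
 t22.58 pos [ 0.4637 -0.1621  0.1089] toolx 73.42 twist -0.0006 slide [ 0.3 -4.2 -1. ] F [-0.1 -0.7 -1.6] gap 50.4
t: 22.83
tool_pos: [0.4734, -0.1649, 0.1038]
eef_rot: [[0.285, 0.958, 0.001], [0.958, -0.285, -0.0], [-0.0, 0.001, -1.0]]
force: [0.4, -1.1, -0.6]
finger_gap: 0.592
 t22.83 pos [ 0.4734 -0.1649  0.1038] toolx 73.42 twist -0.0006 slide [ 0.2 -3.5 -1.1] F [ 0.4 -1.1 -0.6] gap 50.5
TCP in rack frame -0.0561 -0.0902 0.1038 F [ 0.4 -1.1 -0.6] t 22.83
```

View pics/x.png

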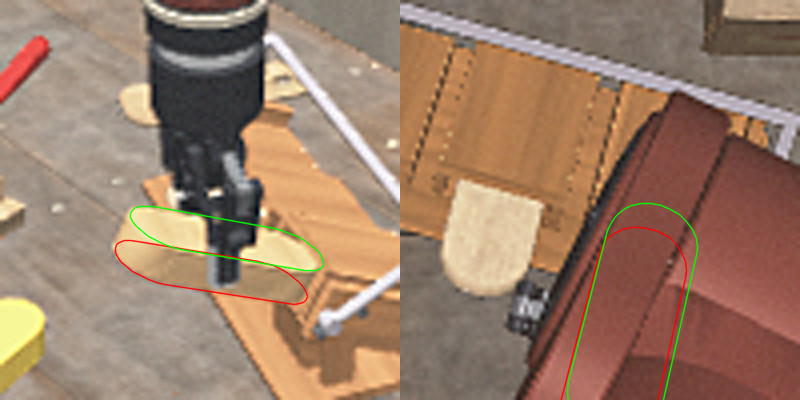

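```bash
python3 -m jog '[{"hand":40,"slide":[0,7.2,3.4],"twist":0},{"hand":40,"slide":[0,7.2,3.4],"twist":0},{"hand":40,"slide":[0,0,0],"twist":0}]'; python3 g.py -50 -90 15.5 -10
python3 -m jog '[{"hand":40,"slide":[0,7.2,3.4],"twist":0},{"hand":40,"slide":[0,7.2,3.4],"twist":0},{"hand":40,"slide":[0,0,0],"twist":0}]'; python3 g.py -22 -90 15.5 -10
```

```text
t: 23.18
tool_pos: [0.4877, -0.1692, 0.0967]
eef_rot: [[0.285, 0.958, 0.001], [0.958, -0.285, -0.0], [-0.0, 0.001, -1.0]]
force: [1.5, -0.6, -0.2]
finger_gap: 0.595
 t23.18 pos [ 0.4877 -0.1692  0.0967] toolx 73.42 twist -0.0006 slide [0.2 2.5 1.5] F [ 1.5 -0.6 -0.2] gap 50.8
t: 23.43
tool_pos: [0.5016, -0.1732, 0.0898]
eef_rot: [[0.285, 0.958, 0.001], [0.958, -0.285, -0.0], [0.0, 0.001, -1.0]]
force: [2.6, -0.8, -0.6]
finger_gap: 0.598
 t23.43 pos [ 0.5016 -0.1732  0.0898] toolx 73.43 twist -0.0005 slide [ 0.2 13.3  6.5] F [ 2.6 -0.8 -0.6] gap 51.0
```

```bash
python3 -m jog '[{"hand":40,"slide":[0,6,2.8],"twist":0},{"hand":40,"slide":[0,5,2.3],"twist":0},{"hand":40,"slide":[0,0,0],"twist":0}]'; python3 g.py -22 -90 15.5 -10
python3 -m jog '[{"hand":66,"slide":[0,0,0],"twist":0},{"hand":66,"slide":[0,0,0],"twist":0},{"hand":66,"slide":[0,0,0],"twist":0},{"hand":66,"slide":[0,0,0],"twist":0}]';python3 view.py y 25 .065 .010 .028
```

```text
t: 23.68
tool_pos: [0.5117, -0.1763, 0.0849]
eef_rot: [[0.285, 0.958, 0.001], [0.958, -0.285, -0.0], [-0.0, 0.001, -1.0]]
force: [1.6, -1.3, 1.7]
finger_gap: 0.595
 t23.68 pos [ 0.5117 -0.1763  0.0849] toolx 73.42 twist -0.0005 slide [0.2 2.8 1.5] F [ 1.6 -1.3  1.7] gap 50.8
t: 24.02
tool_pos: [0.5103, -0.1757, 0.0852]
eef_rot: [[0.285, 0.958, -0.001], [0.958, -0.285, 0.0], [0.0, -0.001, -1.0]]
force: [1.4, -0.3, 0.3]
finger_gap: 0.774
TCP in rack frame -0.0177 -0.0901 0.0852 F [ 1.4 -0.3  0.3] t 24.02
```

View pics/y.png

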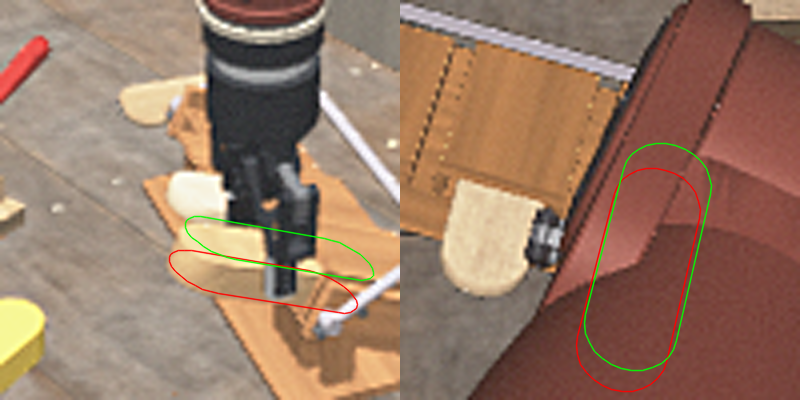

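```bash
python3 -m jog '[{"hand":66,"slide":[0,-12,-5.6],"twist":0},{"hand":66,"slide":[0,-12,-5.6],"twist":0},{"hand":66,"slide":[0,0,0],"twist":0},{"hand":40,"slide":[0,0,0],"twist":0},{"hand":40,"slide":[0,0,0],"twist":0},{"hand":40,"slide":[0,0,0],"twist":0},{"hand":40,"slide":[0,0,0],"twist":0}]';python3 g.py -22 -90 15.5 -10
python3 -m jog '[{"hand":40,"slide":[0,6,2.8],"twist":0},{"hand":40,"slide":[0,6,2.8],"twist":0},{"hand":40,"slide":[0,0,0],"twist":0}]';python3 g.py -22 -90 15.5 -10
```

```text
t: 24.7
tool_pos: [0.4881, -0.1693, 0.0968]
eef_rot: [[0.285, 0.958, 0.0], [0.958, -0.285, -0.0], [-0.0, 0.0, -1.0]]
force: [-3.3, 1.1, 10.0]
finger_gap: 0.593
 t24.70 pos [ 0.4881 -0.1693  0.0968] toolx 73.42 twist -0.0005 slide [ 0.2 27.4 13.5] F [-3.3  1.1 10. ] gap 50.6
t: 24.95
tool_pos: [0.499, -0.1725, 0.0922]
eef_rot: [[0.285, 0.958, -0.001], [0.958, -0.285, -0.0], [-0.0, -0.001, -1.0]]
force: [-10.7, 4.1, 27.4]
finger_gap: 0.595
 t24.95 pos [ 0.499  -0.1725  0.0922] toolx 73.42 twist -0.0006 slide [ 0.2 16.   8.8] F [-10.7   4.1  27.4] gap 50.8
```

```bash
python3 -m jog '[{"hand":40,"slide":[0,0,-3],"twist":0},{"hand":40,"slide":[0,0,0],"twist":0}]';python3 view.py z 25 .038 .010 .028
```

```text
t: 25.12
tool_pos: [0.4991, -0.1724, 0.0935]
eef_rot: [[0.285, 0.958, -0.001], [0.958, -0.285, 0.0], [0.0, -0.001, -1.0]]
force: [-0.4, -0.2, -6.1]
finger_gap: 0.594
TCP in rack frame -0.0294 -0.0901 0.0935 F [-0.4 -0.2 -6.1] t 25.12
```

View pics/z.png

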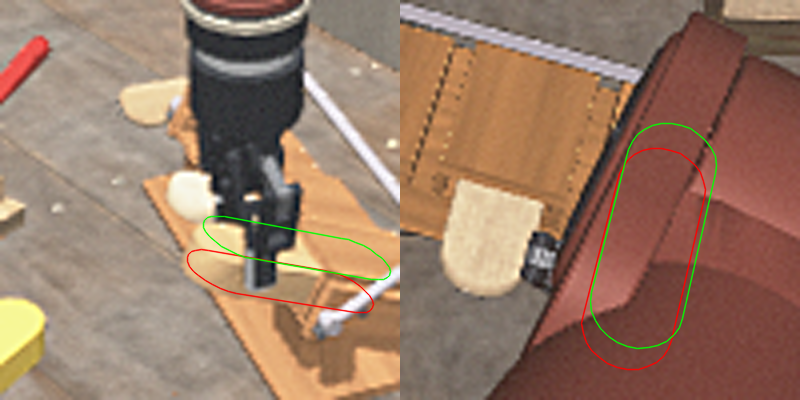

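```bash
python3 -m jog '[{"hand":40,"slide":[0,4,1.9],"twist":0},{"hand":40,"slide":[0,4,1.9],"twist":0},{"hand":40,"slide":[0,0,0],"twist":0}]';python3 g.py -22 -90 15.5 -10
python3 -m jog '[{"hand":40,"slide":[0,3,1.2],"twist":0},{"hand":40,"slide":[0,2,0.8],"twist":0},{"hand":40,"slide":[0,0,0],"twist":0}]';python3 g.py -22 -90 15.5 -10
```

```text
t: 25.47
tool_pos: [0.5072, -0.1748, 0.0894]
eef_rot: [[0.285, 0.958, -0.001], [0.958, -0.285, 0.0], [0.0, -0.001, -1.0]]
force: [0.1, 0.4, -3.9]
finger_gap: 0.591
 t25.47 pos [ 0.5072 -0.1748  0.0894] toolx 73.43 twist -0.0005 slide [0.1 7.5 6. ] F [ 0.1  0.4 -3.9] gap 50.5
t: 25.72
tool_pos: [0.5116, -0.1761, 0.0876]
eef_rot: [[0.285, 0.958, -0.001], [0.958, -0.285, 0.0], [0.0, -0.001, -1.0]]
force: [-2.2, 1.5, -5.5]
finger_gap: 0.592
 t25.72 pos [ 0.5116 -0.1761  0.0876] toolx 73.43 twist -0.0005 slide [0.1 3.  4.2] F [-2.2  1.5 -5.5] gap 50.5
```

```bash
python3 -m jog '[{"hand":66,"slide":[0,0,0],"twist":0},{"hand":66,"slide":[0,0,0],"twist":0},{"hand":66,"slide":[0,0,0],"twist":0},{"hand":66,"slide":[0,0,-15],"twist":0},{"hand":66,"slide":[0,0,-30],"twist":0},{"hand":40,"slide":[0,-35,-20],"twist":0},{"hand":0,"slide":[0,-38,0],"twist":0},{"hand":0,"slide":[0,0,0],"twist":0},{"hand":0,"slide":[0,0,0],"twist":0},{"hand":0,"slide":[0,0,0],"twist":0}]';python3 g.py -80 -90 14 -10
python3 view.py aa 25 .06 .010 .028
```

```text
t: 26.55
tool_pos: [0.4428, -0.1559, 0.1538]
eef_rot: [[0.285, 0.958, 0.002], [0.958, -0.285, -0.001], [-0.0, 0.003, -1.0]]
force: [0.2, -0.1, -0.7]
finger_gap: 0.065
 t26.55 pos [ 0.4428 -0.1559  0.1538] toolx 73.41 twist -0.0007 slide [ 0.4 21.4 47.3] F [ 0.2 -0.1 -0.7] gap 5.6
TCP in rack frame -0.0881 -0.0903 0.1538 F [ 0.2 -0.1 -0.7] t 26.55
```

View pics/aa.png

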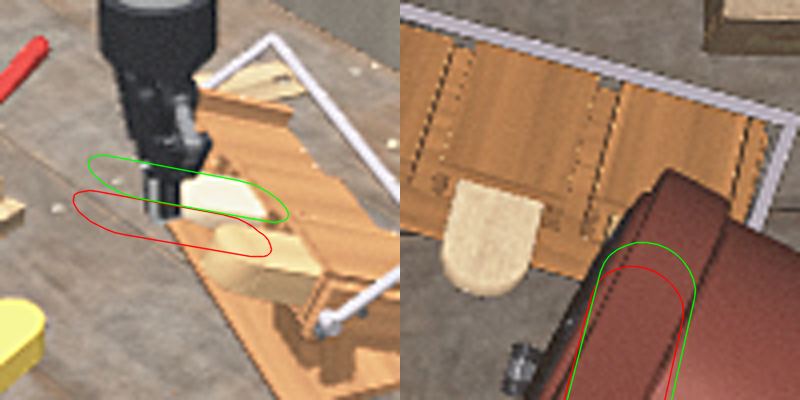

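```bash
python3 -m jog '[{"hand":0,"slide":[0,0,25],"twist":0},{"hand":0,"slide":[0,0,25],"twist":0},{"hand":0,"slide":[0,0,0],"twist":0},{"hand":0,"slide":[0,10,0],"twist":0},{"hand":0,"slide":[0,6,0],"twist":0},{"hand":0,"slide":[0,4,0],"twist":0},{"hand":0,"slide":[0,0,0],"twist":0}]';python3 g.py -60 -90 14 0
python3 -m jog '[{"hand":0,"slide":[0,4,0.5],"twist":0},{"hand":0,"slide":[0,4,1],"twist":0},{"hand":0,"slide":[0,0,0],"twist":0}]';python3 g.py -60 -90 14 0
```

```text
t: 27.23
tool_pos: [0.4624, -0.1617, 0.1038]
eef_rot: [[0.285, 0.958, 0.001], [0.958, -0.285, -0.001], [-0.0, 0.002, -1.0]]
force: [-0.6, -0.5, 0.2]
finger_gap: -0.001
 t27.23 pos [ 0.4624 -0.1617  0.1038] toolx 73.43 twist -0.0004 slide [ 0.3 19.2 -4.3] F [-0.6 -0.5  0.2] gap -0.1
t: 27.48
tool_pos: [0.4692, -0.1636, 0.1017]
eef_rot: [[0.285, 0.958, 0.001], [0.958, -0.285, -0.0], [-0.0, 0.001, -1.0]]
force: [-0.6, -0.2, -0.3]
finger_gap: -0.002
 t27.48 pos [ 0.4692 -0.1636  0.1017] toolx 73.43 twist -0.0005 slide [ 0.2 12.1 -6.4] F [-0.6 -0.2 -0.3] gap -0.2
```

```bash
python3 -m jog '[{"hand":0,"slide":[0,2,0],"twist":0},{"hand":0,"slide":[0,2,0],"twist":0},{"hand":0,"slide":[0,0,0],"twist":0}]';python3 g.py -60 -90 14 0
python3 -m jog '[{"hand":0,"slide":[0,2,0.5],"twist":0},{"hand":0,"slide":[0,2,0.5],"twist":0},{"hand":0,"slide":[0,0,0],"twist":0}]';python3 g.py -60 -90 14 0
```

```text
t: 27.73
tool_pos: [0.4701, -0.1636, 0.1012]
eef_rot: [[0.285, 0.958, -0.005], [0.958, -0.285, 0.001], [0.0, -0.005, -1.0]]
force: [-8.8, 2.1, 5.6]
finger_gap: -0.002
 t27.73 pos [ 0.4701 -0.1636  0.1012] toolx 73.42 twist -0.0006 slide [-0.  11.2 -6.9] F [-8.8  2.1  5.6] gap -0.2
t: 27.98
tool_pos: [0.4705, -0.1637, 0.1005]
eef_rot: [[0.286, 0.958, -0.011], [0.958, -0.286, 0.003], [-0.0, -0.011, -1.0]]
force: [-24.2, 6.4, 27.1]
finger_gap: 0.002
 t27.98 pos [ 0.4705 -0.1637  0.1005] toolx 73.4 twist -0.0009 slide [-0.1 10.7 -7.7] F [-24.2   6.4  27.1] gap 0.2
```

```bash
python3 -m jog '[{"hand":0,"slide":[0,-12,-4],"twist":0},{"hand":0,"slide":[0,-35,-20],"twist":0},{"hand":0,"slide":[0,-30,-35],"twist":0},{"hand":0,"slide":[20,-20,-35],"twist":0},{"hand":0,"slide":[40,-10,0],"twist":0},{"hand":0,"slide":[40,0,0],"twist":0},{"hand":0,"slide":[40,0,0],"twist":0},{"hand":0,"slide":[40,0,0],"twist":0}]'
cat > chk.py <<'E'
import sys
from plan import *
from ov import *
from cell import camera
ims=[]
for n,off in(("scene",(310,190)),("top",(310,200))):
  c=camera(n);im=c["color"][off[1]:off[1]+80,off[0]:off[0]+80,::-1]
  im=cv2.resize(im,None,fx=5,fy=5,interpolation=cv2.INTER_CUBIC);
  if len(sys.argv)<3:
   for y,T in((0,.018),(-.09,.028)):
    draw(im,c,outline(slot((0,y,T/2),rk),rk[2],25*D,.15,.052,T,.060),off,5)
  ims.append(im)
cv2.imwrite(f"pics/{sys.argv[1]}.png",np.hstack(ims))
E
python3 chk.py bb; python3 chk.py bc 1
```

```text
t: 28.65
tool_pos: [0.4291, 0.0364, 0.1894]
eef_rot: [[0.286, 0.958, 0.002], [0.958, -0.286, -0.0], [0.0, 0.002, -1.0]]
force: [1.7, -1.0, 0.1]
finger_gap: -0.002
```

View pics/bb.png

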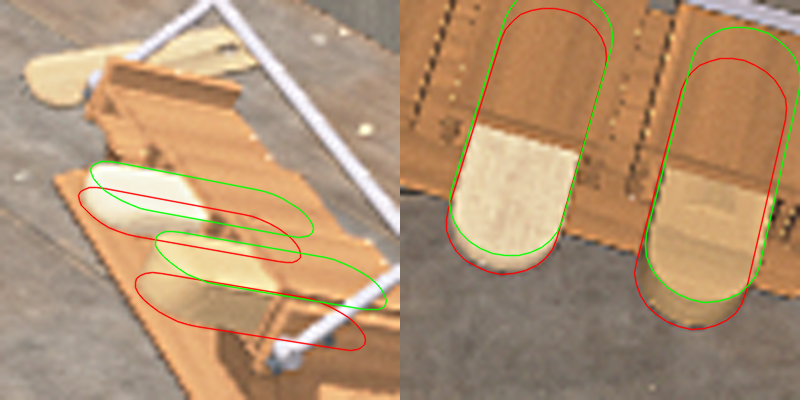

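View pics/bc.png

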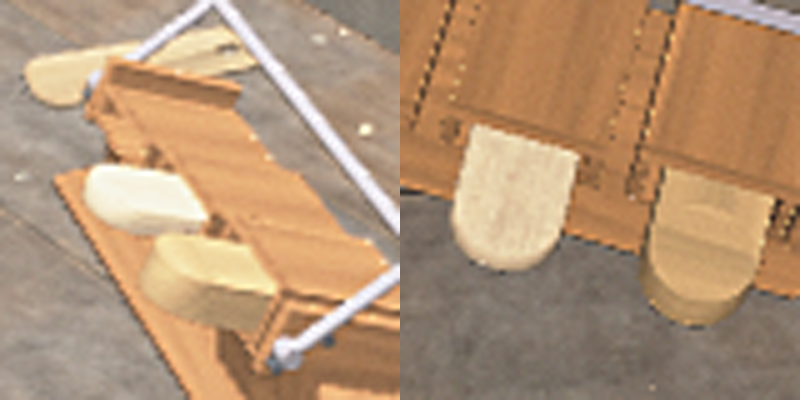

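Both blanks now line up with the fully-home outlines in both views: thin tip (505,271), thick tip (690,325) in the top crop. Next is the keeper.

```bash
cat > gr.py <<'E'
import sys
from plan import *
x,y,z=[float(v)/1e3 for v in sys.argv[1:4]];a=rk[2]
go([rk[0]+x*np.cos(a)-y*np.sin(a),rk[1]+x*np.sin(a)+y*np.cos(a),z],90+a/D)
E
python3 gr.py 125 30 190
```

```text
t28.85 pos [0.4287 0.0358 0.1886] toolx 73.61 twist 0.0027 slide [-59.5 281.1  -1.4] F [ 0.5  0.2 -0.9] gap -0.1
```

```bash
python3 -m jog '[{"hand":0,"slide":[-8,35,-2],"twist":0.003},{"hand":0,"slide":[-8,35,0],"twist":0},{"hand":0,"slide":[-8,35,0],"twist":0},{"hand":0,"slide":[-8,35,0],"twist":0},{"hand":0,"slide":[-8,35,0],"twist":0},{"hand":0,"slide":[-8,35,0],"twist":0},{"hand":0,"slide":[-8,35,0],"twist":0},{"hand":0,"slide":[-3,36,0],"twist":0},{"hand":0,"slide":[0,0,0],"twist":0}]'; python3 gr.py 125 30 108
python3 - <<'E'
from cell import camera
import cv2,numpy as np
ims=[]
for n,off in(("scene",(300,140)),("top",(260,130))):
  c=camera(n);im=c["color"][off[1]:off[1]+130,off[0]:off[0]+130,::-1]
  ims.append(cv2.resize(im,None,fx=3,fy=3,interpolation=cv2.INTER_CUBIC))
cv2.imwrite("pics/cc.png",np.hstack(ims))
E
```

```text
t: 29.6
tool_pos: [0.6849, -0.108, 0.1883]
eef_rot: [[0.292, 0.956, 0.001], [0.956, -0.292, -0.001], [-0.001, 0.001, -1.0]]
force: [-1.6, 0.1, -0.5]
finger_gap: 0.001
 t29.60 pos [ 0.6849 -0.108   0.1883] toolx 73.0 twist -0.0079 slide [ 5.5 -5.5 80.3] F [-1.6  0.1 -0.5] gap 0.1
```

View pics/cc.png

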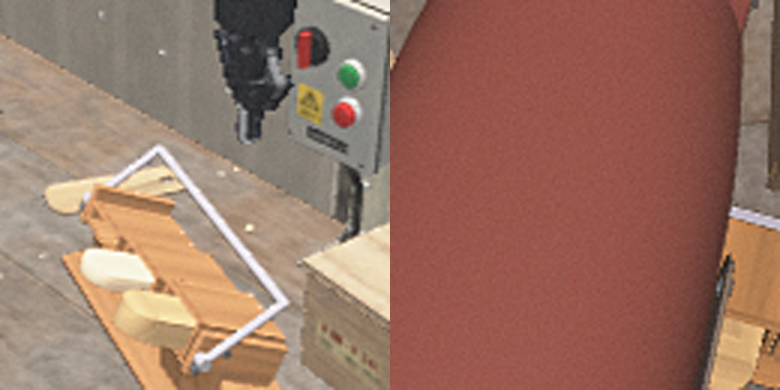

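```bash
python3 -m jog '[{"hand":0,"slide":[0,0,30],"twist":-0.008},{"hand":0,"slide":[0,0,30],"twist":0},{"hand":0,"slide":[0,0,20],"twist":0},{"hand":0,"slide":[0,0,0],"twist":0}]'; python3 gr.py 102 30 107
```

```text
t: 30.03
tool_pos: [0.6766, -0.1024, 0.1065]
eef_rot: [[0.281, 0.96, -0.008], [0.96, -0.281, 0.002], [-0.0, -0.008, -1.0]]
force: [-1.6, 0.4, -0.6]
finger_gap: 0.002
 t30.03 pos [ 0.6766 -0.1024  0.1065] toolx 73.66 twist 0.0036 slide [  2.4 -18.8  -0.3] F [-1.6  0.4 -0.6] gap 0.2
```

```bash
python3 -m jog '[{"hand":0,"slide":[0,-12,0],"twist":0},{"hand":0,"slide":[0,-7,-2],"twist":0},{"hand":0,"slide":[0,-7,-9],"twist":0},{"hand":0,"slide":[0,-7,-9],"twist":0},{"hand":0,"slide":[0,-9.5,-7.5],"twist":0},{"hand":0,"slide":[0,-9.5,-7],"twist":0},{"hand":0,"slide":[0,-11,-5],"twist":0},{"hand":0,"slide":[0,-11,-4],"twist":0},{"hand":0,"slide":[0,0,0],"twist":0}]'; python3 gr.py 24 30 152
python3 - <<'E'
from cell import camera
import cv2,numpy as np
c=camera("scene");cv2.imwrite("pics/dd.png",cv2.resize(c["color"][140:290,290:440,::-1],None,fx=3.5,fy=3.5,interpolation=cv2.INTER_CUBIC))
E
```

```text
t: 30.78
tool_pos: [0.6079, -0.0811, 0.1559]
eef_rot: [[0.28, 0.96, -0.0], [0.96, -0.28, 0.0], [0.0, -0.0, -1.0]]
force: [0.1, 0.8, 0.6]
finger_gap: 0.0
 t30.78 pos [ 0.6079 -0.0811  0.1559] toolx 73.73 twist 0.0048 slide [  1.6 -24.9   3.9] F [0.1 0.8 0.6] gap 0.0
```

View pics/dd.png

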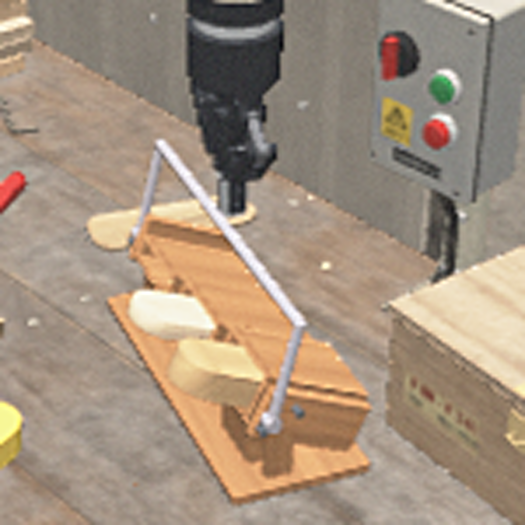

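```bash
python3 -m jog '[{"hand":0,"slide":[0,-12,3],"twist":0},{"hand":0,"slide":[0,-13,2],"twist":0},{"hand":0,"slide":[0,-12,0],"twist":0},{"hand":0,"slide":[0,-6,0],"twist":0},{"hand":0,"slide":[0,0,0],"twist":0},{"hand":0,"slide":[0,0,0],"twist":0},{"hand":0,"slide":[0,0,0],"twist":0}]'; python3 gr.py 24 30 152
python3 - <<'E'
from cell import camera
import cv2,numpy as np
c=camera("scene");cv2.imwrite("pics/ee.png",cv2.resize(c["color"][140:290,290:440,::-1],None,fx=3.5,fy=3.5,interpolation=cv2.INTER_CUBIC))
E
```

```text
t: 31.42
tool_pos: [0.5693, -0.07, 0.1492]
eef_rot: [[0.281, 0.96, 0.001], [0.96, -0.281, -0.0], [0.0, 0.001, -1.0]]
force: [-0.7, 0.8, 0.5]
finger_gap: 0.001
 t31.42 pos [ 0.5693 -0.07    0.1492] toolx 73.71 twist 0.0044 slide [ 2.  15.2 -2.8] F [-0.7  0.8  0.5] gap 0.1
```

View pics/ee.png

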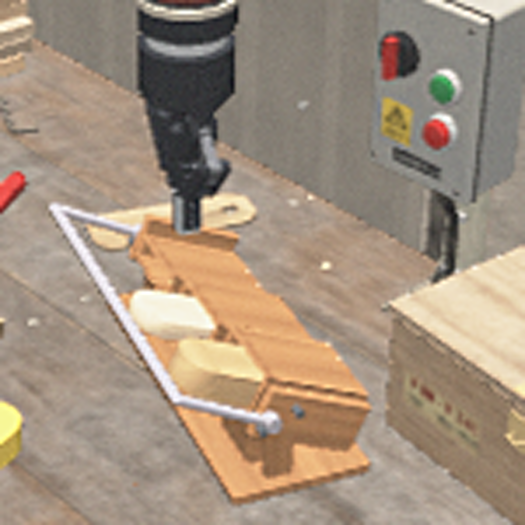

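```bash
python3 -m jog '[{"hand":0,"slide":[0,0,-30],"twist":0},{"hand":0,"slide":[0,0,-40],"twist":0},{"hand":0,"slide":[40,0,-20],"twist":0},{"hand":0,"slide":[40,0,0],"twist":0},{"hand":0,"slide":[40,0,0],"twist":0},{"hand":0,"slide":[40,0,0],"twist":0},{"hand":0,"slide":[40,0,0],"twist":0},{"hand":0,"slide":[40,0,0],"twist":0},{"hand":0,"slide":[0,0,0],"twist":0}]'
python3 - <<'E'
from plan import *
from ov import *
from cell import camera
ims=[]
for n,off in(("scene",(290,180)),("top",(260,180))):
  c=camera(n);im=c["color"][off[1]:off[1]+130,off[0]:off[0]+130,::-1]
  cv2.imwrite(f"pics/full_{n}.png",c["color"][:,:,::-1])
  im=cv2.resize(im,None,fx=3,fy=3,interpolation=cv2.INTER_CUBIC)
  p=(proj([slot((-.082,y,.008),rk) for y in(-.1445,.1445)],c)-off+.5)*3
  cv2.line(im,*[tuple(int(v) for v in q) for q in p],(0,0,255),1)
  ims.append(im)
cv2.imwrite("pics/ff.png",np.hstack(ims))
E
```

```text
t: 32.22
tool_pos: [0.6364, 0.1646, 0.2369]
eef_rot: [[0.276, 0.961, 0.001], [0.961, -0.276, 0.002], [0.002, -0.0, -1.0]]
force: [-0.6, 0.0, -0.3]
finger_gap: 0.004
```

View pics/ff.png

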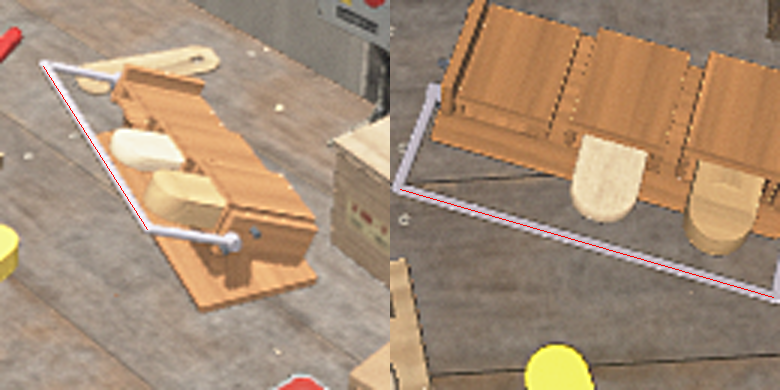

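View pics/full_top.png

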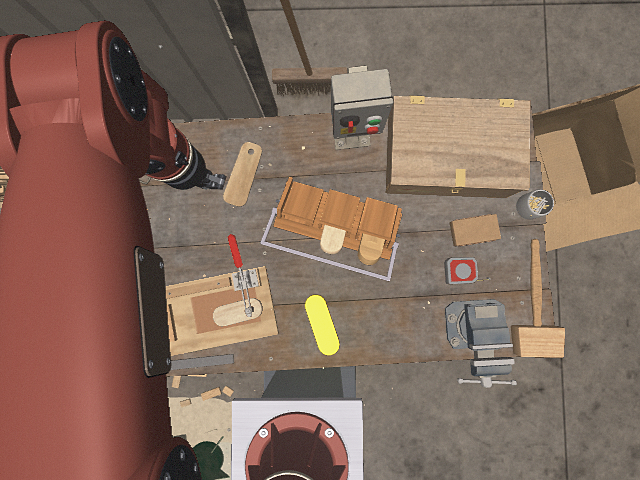

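The keeper bar lies on the predicted closed line in both views: (45,65)–(148,228) in the scene crop, (400,188)–(775,297) in the top crop. Both blanks are home, the bystanders haven't moved, and the arm is clear. Handing in.

```bash
python3 -c "
from cell import hand_in
print(hand_in())"
```

```text
the job is handed in; nothing more can be done
None
```

The job is done in the order asked and was handed in at about 32 s of the 64 s allowed; the hand-in gave no verdict.

- **Thin blank:** I pulled it out of the high slot and slid it into the middle-height slot. A push of about 18 N on its end moved it only 0.5 mm, so it sits on its back stop.
- **Thick blank:** I picked up the free wooden blank left of the rack and left the yellow look-alike and the clamped one alone. The tool cannot tilt, so I pivoted the blank to 25° in the grip by pressing its end on the high slot's roof edge. I then slid it into the high slot and pushed it home at about 24 N.
- **Keeper bar:** I swung it over, and it dropped to its stop in front of both blanks.

**Last checks:**
- **Pictures:** before the keeper was swung, both blanks matched the fully-home outlines in the two camera views. Afterwards the bar lay on its predicted closed line and the other things on the bench looked unmoved. The arm was clear.
- **Disagreement:** the push contact suggested the thick blank sticks out 1–2 mm more than the thin one. The pictures did not show this.
- **Forces:** the highest I read was about 37 N at the wrist, in the thick blank's last push. Readings come only at the end of each move, so short peaks in between were not seen.

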